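# Bring a radio's battery supply into service

### The arm

A 7-joint arm with a two-finger parallel gripper is mounted at the origin on the work surface. World frame = base frame: x ahead of the robot, y to its left, z up, the work surface at z = 0. Lengths are in m, angles in degrees, forces in N, time in s.
With the tool pointing down it reaches from about 0.425 to 0.875 m from the base axis. Payload 4.7 kg.
Tool frame: the origin (TCP) lies on the mounting face of the last link; the fingertips stand 182 mm ahead of it and the grasp point (between the pads) lies 164 mm ahead of it; z points along the fingers, x is the direction in which the jaws open and shut, and the axes are right-handed (so a half turn about z gives the same grasp; the last joint's range is limited). The gripper opens to 87 mm and grips with 3 to 60 N. Pads are 19 mm wide; open, the fingers measure 117 mm over their backs; the gripper's body (75 mm by 190 mm) begins 51 mm behind the grasp point.
Start: joints at [66.698, 18.392, -4.016, 83.108, 1.295, 78.541, -3.26], TCP at [0.266, -0.593, 0.405] pointing down, gripper open.
Joint ranges: [-163.93, 163.93], [-17.29, 119.83], [-79.2, 71.16], [3.27, 140.29], [-89.18, 269.18], [5.43, 117.66], [-154.24, 154.24]. Speed limits (degrees/s): [147.25, 147.25, 180, 180, 180, 180, 180].

### API

Orientations are given as [roll, pitch, yaw] about the fixed x, y, z axes, in that order (R = Rz(yaw) Ry(pitch) Rx(roll)).
In Python, from cell import status, cams, env, outline_of, landmark_of gives the robot as it stands. The module is installed in compiled form; this text tells all that it offers.
- The arm moves only by the tool jog_arm, never from a script. Its argument "rows" is a list of rows, each a list of 7 numbers: the closure, from 0 (fully open) to 1 (shut), then the shift along the tool's x, y, z in m, then the turn, a rotation vector about the tool's x, y, z in degrees. A call has 1 to 12 rows; each row shifts and turns the commanded pose from where the row before left it, along the tool's axes as they then stand; what a row does not reach is not made up. A row lasts 1/12 s, in which the tool goes at most 41.7 mm and 7.16 degrees, less where a joint would pass 70% of its speed; a pose out of reach is approached as far as the arm can. A call with a gripper value outside its range is refused whole. The fingers move at their own pace and stop on an object; "grip_force" is the grip in N (left out, the last holds). Time passes only in rows, so rows that do not move let the fingers close. It gives the time, the measured TCP pose, the force and the opening at its end, in the units of the state.
- status.get_obs(): the state, without advancing time (a new reading comes with each control period).
- cams.read_camera(name): name is "scene" or "top" or "wrist"; returns (picture, depth): 420x560x3 uint8, red, green, blue; 420x560 float32, m along the optical axis (not along the pixel's ray), 0 where there is no reading.
- cams.camera_params(name): a dict with "vfov" (degrees; the focal length in pixels is half the picture's height over the tangent of half this angle, whatever the lens; pixels are square), "cx", "cy" (the principal point, pixels), "k1" (the pictures are not rectified: a ray, as slopes to the right and down, at radius r is drawn at 1 + k1 r^2 times it, then the intrinsics apply), "eye" and "attitude" of the camera in the world. Camera axes: x right, y up, looking along -z (the intrinsics and any distortion apply to the point x, -y, -z); pixel columns grow to the right and rows downward; lengths in m; the calibration is good to about 2 mm. A picture is of the moment at which its call begins: read the wrist's pose just before it. camera_params takes no time and is no camera call; for the wrist camera it gives the pose at the moment of the call.
- env.sign_off(): hands the job in, once; it reports no verdict.
Trained networks look in the newest picture that a camera, given by its name, has taken for a name from the list of things; names that differ only in an ending like _2 or _b are one class to them, and where a whole thing is asked for, a point or a joint stands for the part that bears it (a point fixed in the world has none). Each returns a list of dicts, best first, with "conf" (0 to 1); they miss things now and then, are a little off and sometimes report something else, mostly with a low value. They report only what shows in the picture. A call takes as long as a camera call.
- outline_of(camera, name): "pixels" (420x560 bool, what is visible of it) and "box" ([left, top, right, bottom] in pixels, round what is visible of it).
- landmark_of(camera, name): "position" ([row, column] in pixels: a listed point, or the origin of a listed thing).
The state is a dict: "time_s": time; "qpos": joint angles; "joint_velocities": joint speeds; "effort": joint torques, N m; "tool_pos": TCP position; "tool_rot": TCP orientation; "force": force on the tool from outside, world axes, zero at the start; "wrist_torque": the same for the moment, N m; "grip_width": finger opening in m.
Only numpy, scipy, OpenCV 4.12 (cv2) and the standard library are available. Lean on these libraries where they do the work, as an engineer would, in place of code of your own. Each camera call takes 0.05 s, during which the arm holds its last target. There are 200 camera calls.

### The job

Get the radio's battery supply running: lift the dust cap off the socket and lay it in the wooden tray, and stand every battery cell upright in the rack, one per compartment, set down and not dropped. Fit the regulator plug by setting it in the socket with its key resting on the rim about 30 to 60 degrees to one side of the slot, then turn it under light pressure, never forcing it, until the key drops into the slot and the plug is fully home. Only when the plug is home and all cells are in, throw the switch lever fully over to its far end; leave the other things on the table where they are.

Things in the scene. Friction and masses are not known exactly. Their poses are not given: they have to be found in the camera images.
- rack: Fixed grey battery rack, 134 mm (x) by 170 mm (y), 28 mm high, open on top, two rows of three square compartments of 50 by 50 mm; floor 4 mm above the table; the rows are 72 mm apart along the rack's x (22 mm rib between them), compartments in a row 55 mm apart along its y (4 mm walls). Origin: centre of its underside on the table.
- bay0 (a point): Centre of the floor of rack compartment 0 (near row in the rack's x, rack y -55 mm); axes as the rack.
- bay1 (a point): Centre of the floor of rack compartment 1 (near row in the rack's x, rack y 0 mm); axes as the rack.
- bay2 (a point): Centre of the floor of rack compartment 2 (near row in the rack's x, rack y 55 mm); axes as the rack.
- bay3 (a point): Centre of the floor of rack compartment 3 (far row in the rack's x, rack y -55 mm); axes as the rack.
- bay4 (a point): Centre of the floor of rack compartment 4 (far row in the rack's x, rack y 0 mm); axes as the rack.
- bay5 (a point): Centre of the floor of rack compartment 5 (far row in the rack's x, rack y 55 mm); axes as the rack.
- cell0: Battery cell, an upright grey cylinder 40 mm in diameter and 60 mm tall, with a steel band near its top and a 2 mm contact stud on top, 0.2 kg (varies), heavier at the bottom. Origin: centre of its underside; z up its axis. May be absent.
- cell1: Battery cell, an upright grey cylinder 40 mm in diameter and 60 mm tall, with a steel band near its top and a 2 mm contact stud on top, 0.2 kg (varies), heavier at the bottom. Origin: centre of its underside; z up its axis. May be absent.
- cell2: Battery cell, an upright grey cylinder 40 mm in diameter and 60 mm tall, with a steel band near its top and a 2 mm contact stud on top, 0.2 kg (varies), heavier at the bottom. Origin: centre of its underside; z up its axis. May be absent.
- cell3: Battery cell, an upright grey cylinder 40 mm in diameter and 60 mm tall, with a steel band near its top and a 2 mm contact stud on top, 0.2 kg (varies), heavier at the bottom. Origin: centre of its underside; z up its axis. May be absent.
- cell4: Battery cell, an upright grey cylinder 40 mm in diameter and 60 mm tall, with a steel band near its top and a 2 mm contact stud on top, 0.2 kg (varies), heavier at the bottom. Origin: centre of its underside; z up its axis. May be absent.
- box: Fixed dark steel switch box, 120 mm (x) by 210 mm (y), 50 mm high. On top of it: the socket (50 mm to -y of its centre) and the switch lever (65 mm to +y of its centre). Origin: centre of its underside on the table.
- socket: Round white keyed socket on the switch box, set at various angles: base disc 92 mm across, 4 mm thick, with a collar 51 mm inside, 84 mm outside, its top 26 mm above the origin. The one gap in the collar, 13.7 mm wide, open inside, outside and above and down to the floor, is the key slot; it points along the socket's +x. Origin: centre of the disc's underside, on the box top; the inner floor is 4 mm above it.
- cap: Black rubber dust cap, 48 mm tall, closing the socket at the start: spigot 42 mm in diameter and 12 mm high below, rim disc 62 mm in diameter and 6 mm thick resting on the collar, and a round knob 24 mm in diameter and 30 mm tall on top (18 to 48 mm above the origin). Loose, lifts straight up. Origin: centre of the spigot's underside; z up.
- plug: Regulator plug, 66 mm tall, 0.18 kg (varies), standing: an aluminium drum 48 mm across and 36 mm tall (bottom edge chamfered), with a key tab on its side; on top a black bar grip 44 mm long (x), 16 mm thick (y), 30 mm tall. With the key on the socket's rim its underside is 12 mm above the socket floor; fully home it is on the floor. Origin: centre of the underside; z up, x towards the key.
- plug_key (a point): Outer end of the plug's key tab, 34 mm from the axis along the plug's +x, 21 mm above its underside. The tab is 9 mm wide and 22 mm tall (10 to 32 mm above the underside) and sticks 10 mm out of the drum. It enters the slot when within about 5 degrees of it.
- tray: Fixed shallow wooden tray, 140 mm (x) by 120 mm (y), 22 mm high, walls and floor 4 mm. Origin: centre of its underside.
- switch (a joint): Angle of the switch lever on the switch box: 0 = off, leaning to the box's -x; 1.0 rad = fully on, leaning to the box's +x. It pivots about the box's y axis, 72 mm above the table, 65 mm to +y of the box's centre, turns easily (about 1 N at the ball) and stays where it is left.
- switch_tip (a point): Centre of the black ball, 26 mm in diameter, at the tip of the switch lever, 70 mm from its pivot (lever rod 10 mm in diameter). Its axes turn with the lever.
- mic: Bystander: black hand microphone with orange keys lying on the table, about 105 by 58 by 28 mm. Origin: underside centre.
- driver: Bystander: screwdriver lying on the table, 170 mm long. Origin at its middle.
- adaptor: Bystander: small steel adaptor standing on the table, 24 mm in diameter and 40 mm tall. Origin: underside centre.
- tin: Bystander: closed steel tin, 60 mm in diameter and 60 mm tall. Origin: underside centre.

How it is judged (in metres and radians):
On the way, in this order (a step that is already met when the one before it is completed fails the run):
1. the plug stands in the socket with its key resting on the rim, clearly (over 12 degrees) off the slot (horizontal distance between plug and socket below 0.006 m and z of plug in the frame of socket between 0.012 and 0.02 m and angle between the x axis of plug and the x axis of socket, either way round above 0.21 rad and angle between plug's own z axis and vertical below 0.12 rad), for 0.2 s.
2. the plug is home with its key in the slot and every cell stands in its own compartment, the switch still off (horizontal distance between plug and socket below 0.004 m and z of plug in the frame of socket below 0.007 m and angle between the x axis of plug and the x axis of socket, either way round below 0.2 rad and angle between plug's own z axis and vertical below 0.08 rad and (horizontal distance between cell0 and bay0 below 0.012 m or horizontal distance between cell0 and bay1 below 0.012 m or horizontal distance between cell0 and bay2 below 0.012 m or horizontal distance between cell0 and bay3 below 0.012 m or horizontal distance between cell0 and bay4 below 0.012 m or horizontal distance between cell0 and bay5 below 0.012 m) and z of cell0 in the frame of bay0 between -0.006 and 0.004 m and angle between each of cell0, cell1, cell2, cell3, cell4's own z axis and vertical below 0.12 rad and (horizontal distance between cell1 and bay0 below 0.012 m or horizontal distance between cell1 and bay1 below 0.012 m or horizontal distance between cell1 and bay2 below 0.012 m or horizontal distance between cell1 and bay3 below 0.012 m or horizontal distance between cell1 and bay4 below 0.012 m or horizontal distance between cell1 and bay5 below 0.012 m) and z of cell1 in the frame of bay0 between -0.006 and 0.004 m and (horizontal distance between cell2 and bay0 below 0.012 m or horizontal distance between cell2 and bay1 below 0.012 m or horizontal distance between cell2 and bay2 below 0.012 m or horizontal distance between cell2 and bay3 below 0.012 m or horizontal distance between cell2 and bay4 below 0.012 m or horizontal distance between cell2 and bay5 below 0.012 m) and z of cell2 in the frame of bay0 between -0.006 and 0.004 m and (horizontal distance between cell3 and bay0 below 0.012 m or horizontal distance between cell3 and bay1 below 0.012 m or horizontal distance between cell3 and bay2 below 0.012 m or horizontal distance between cell3 and bay3 below 0.012 m or horizontal distance between cell3 and bay4 below 0.012 m or horizontal distance between cell3 and bay5 below 0.012 m) and z of cell3 in the frame of bay0 between -0.006 and 0.004 m and (horizontal distance between cell4 and bay0 below 0.012 m or horizontal distance between cell4 and bay1 below 0.012 m or horizontal distance between cell4 and bay2 below 0.012 m or horizontal distance between cell4 and bay3 below 0.012 m or horizontal distance between cell4 and bay4 below 0.012 m or horizontal distance between cell4 and bay5 below 0.012 m) and z of cell4 in the frame of bay0 between -0.006 and 0.004 m and value of joint switch below 0.4 rad), for 0.2 s.
3. the switch lever is thrown fully over (value of joint switch above 0.85 rad), for 0.2 s.
At the end, for the whole second after the job is handed in: Plug within 4 mm of the socket's centre, its underside within 3 mm of the socket floor, key in the slot, upright; every cell upright on the floor of a compartment (within 12 mm of its centre), at rest; dust cap lying inside the tray; lever past 0.85 rad (horizontal distance between plug and socket below 0.004 m and z of plug in the frame of socket below 0.007 m and angle between the x axis of plug and the x axis of socket, either way round below 0.2 rad and angle between plug's own z axis and vertical below 0.08 rad and (horizontal distance between cell0 and bay0 below 0.012 m or horizontal distance between cell0 and bay1 below 0.012 m or horizontal distance between cell0 and bay2 below 0.012 m or horizontal distance between cell0 and bay3 below 0.012 m or horizontal distance between cell0 and bay4 below 0.012 m or horizontal distance between cell0 and bay5 below 0.012 m) and z of cell0 in the frame of bay0 between -0.006 and 0.004 m and angle between each of cell0, cell1, cell2, cell3, cell4's own z axis and vertical below 0.12 rad and (horizontal distance between cell1 and bay0 below 0.012 m or horizontal distance between cell1 and bay1 below 0.012 m or horizontal distance between cell1 and bay2 below 0.012 m or horizontal distance between cell1 and bay3 below 0.012 m or horizontal distance between cell1 and bay4 below 0.012 m or horizontal distance between cell1 and bay5 below 0.012 m) and z of cell1 in the frame of bay0 between -0.006 and 0.004 m and (horizontal distance between cell2 and bay0 below 0.012 m or horizontal distance between cell2 and bay1 below 0.012 m or horizontal distance between cell2 and bay2 below 0.012 m or horizontal distance between cell2 and bay3 below 0.012 m or horizontal distance between cell2 and bay4 below 0.012 m or horizontal distance between cell2 and bay5 below 0.012 m) and z of cell2 in the frame of bay0 between -0.006 and 0.004 m and (horizontal distance between cell3 and bay0 below 0.012 m or horizontal distance between cell3 and bay1 below 0.012 m or horizontal distance between cell3 and bay2 below 0.012 m or horizontal distance between cell3 and bay3 below 0.012 m or horizontal distance between cell3 and bay4 below 0.012 m or horizontal distance between cell3 and bay5 below 0.012 m) and z of cell3 in the frame of bay0 between -0.006 and 0.004 m and (horizontal distance between cell4 and bay0 below 0.012 m or horizontal distance between cell4 and bay1 below 0.012 m or horizontal distance between cell4 and bay2 below 0.012 m or horizontal distance between cell4 and bay3 below 0.012 m or horizontal distance between cell4 and bay4 below 0.012 m or horizontal distance between cell4 and bay5 below 0.012 m) and z of cell4 in the frame of bay0 between -0.006 and 0.004 m and x of cap in the frame of tray between -0.06 and 0.06 m and y of cap in the frame of tray between -0.05 and 0.05 m and z of cap in the frame of tray below 0.04 m and linear speed of each of cap, plug, cell0, cell1, cell2, cell3, cell4 below 0.02 m/s and value of joint switch above 0.85 rad); the robot touches nothing.
It fails at once if a bystander (microphone, screwdriver, adaptor, tin) was moved over 30 mm (distance of any of mic, driver, adaptor, tin from where it was at the start of the episode above 0.03 m).
It fails at once if the plug was forced against the socket (over 50 N) (contact force between plug and socket above 50 N).
It fails at once if a cell was dropped into the rack ((linear speed of cell0 above 0.8 m/s and contact force between the fingers and cell0 below 0.05 N and horizontal distance between cell0 and rack below 0.1 m) or (linear speed of cell1 above 0.8 m/s and contact force between the fingers and cell1 below 0.05 N and horizontal distance between cell1 and rack below 0.1 m) or (linear speed of cell2 above 0.8 m/s and contact force between the fingers and cell2 below 0.05 N and horizontal distance between cell2 and rack below 0.1 m) or (linear speed of cell3 above 0.8 m/s and contact force between the fingers and cell3 below 0.05 N and horizontal distance between cell3 and rack below 0.1 m) or (linear speed of cell4 above 0.8 m/s and contact force between the fingers and cell4 below 0.05 N and horizontal distance between cell4 and rack below 0.1 m)).
Of cell0, cell1, cell2, cell3, cell4 only 3 to 5 are there at a start; the rules pass over those that are not, and their reading is None.
At some moment in a run one of cell0, cell1, cell2, cell3, cell4, plug may be knocked a few centimetres aside while the robot is not near it.
It also fails if it takes over 210 s, if anything falls off the work surface, if the arm or the gripper's body presses on something with over 40 N, if the wrist force passes 120 N, or if a joint passes its speed limit or range.

## Working session

There is one attempt and no reset: what is moved stays moved. The work goes in short steps, Python scripts to look and compute and a tool call to move; the robot and the scene stay as the last step left them, time stands still between calls to the robot, and variables do not carry over. Pictures are saved under pics/ and viewed, about 12 in all and at most 16, crops included, and the job is handed in when it is done.

Besides the shell and the picture viewer there is one more tool, called after ">>>" by a JSON object that holds its "api" and its "payload", one argument or row to a line. jog_arm: Moves the arm, as the interface text tells. Its arguments: {"type":"object","properties":{"rows":{"type":"array"},"grip_force":{"type":"number"}},"required":["rows"]}

```bash
mkdir -p pics
cat > h.py <<'E'
import numpy as np, cv2
from scipy.spatial.transform import Rotation as R
from cell import status, cams, env, outline_of, landmark_of
def att(p):
    a=np.array(p["attitude"],float)
    return a if a.shape==(3,3) else R.from_euler('xyz',a,degrees=True).as_matrix()
def rays(p,rc):
    f=210/np.tan(np.radians(p["vfov"])/2)
    rc=np.atleast_2d(rc).astype(float)
    K=np.array([[f,0,p["cx"]],[0,f,p["cy"]],[0,0,1]])
    u=cv2.undistortPointsIter(rc[:,None,::-1].copy(),K,np.array([p["k1"],0,0,0,0.]),None,None,(3,50,1e-9))[:,0]
    return np.c_[u[:,0],-u[:,1],-np.ones(len(u))]@att(p).T   # unit optical depth
def onz(p,rc,z):
    d=rays(p,rc); e=np.array(p["eye"]); return e+d*((z-e[2])/d[:,2])[:,None]
def cloud(p,dep,mask=None):
    m=(dep>0) if mask is None else (dep>0)&mask
    rc=np.argwhere(m); return np.array(p["eye"])+rays(p,rc)*dep[m][:,None]
def shot(n,fn=None):
    p=cams.camera_params(n); im,d=cams.read_camera(n)
    if fn: cv2.imwrite('pics/'+fn,im[:,:,::-1])
    return p,im,d
E
python3 - <<'E'
from h import *
o=status.get_obs(); print({k:np.round(v,3) for k,v in o.items()})
for n in("top","scene","wrist"):
    p,im,d=shot(n,n+'0.png'); print(n,p)
E
```

```text
{'time_s': np.float64(0.0), 'qpos': array([66.698, 18.439, -4.014, 83.177,  1.295, 78.541, -3.261]), 'joint_velocities': array([ 0.022, -0.015,  0.025,  0.042,  0.083, -0.012, -0.074]), 'effort': array([ 1.0000e-03, -4.9128e+01, -4.0400e-01, -3.1252e+01, -6.4000e-02,
        4.4000e-02,  0.0000e+00]), 'tool_pos': array([ 0.265, -0.593,  0.404]), 'tool_rot': array([ 1.79993e+02,  1.12000e-01, -6.58900e+01]), 'force': array([ 0.19 , -0.643,  0.685]), 'wrist_torque': array([-0.064,  0.009,  0.022]), 'grip_width': np.float64(0.087)}
top {'vfov': 56.514907506933156, 'cx': 278.5487852277419, 'cy': 213.70861055732195, 'k1': -0.09325220190622212, 'eye': array([0.35109692, 0.04065422, 1.08096384]), 'attitude': array([  6.28942902,  -1.12041487, -90.08001549])}
scene {'vfov': 47.05653185704802, 'cx': 278.72036941907805, 'cy': 214.0608650702082, 'k1': 0.05666937529546447, 'eye': array([ 1.09449945, -0.34733731,  0.94708653]), 'attitude': array([41.30988022,  0.10179734, 59.35896962])}
wrist {'vfov': 66.7670201905984, 'cx': 279.71231655325107, 'cy': 210.74629534885176, 'k1': -0.06444534626704952, 'eye': array([ 0.32539615, -0.56635379,  0.38438052]), 'attitude': array([-13.86598888,   0.07613736, -65.92024784])}
```

View pics/top0.png

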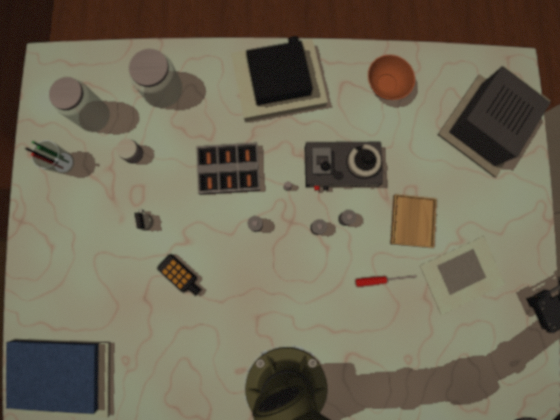

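View pics/scene0.png

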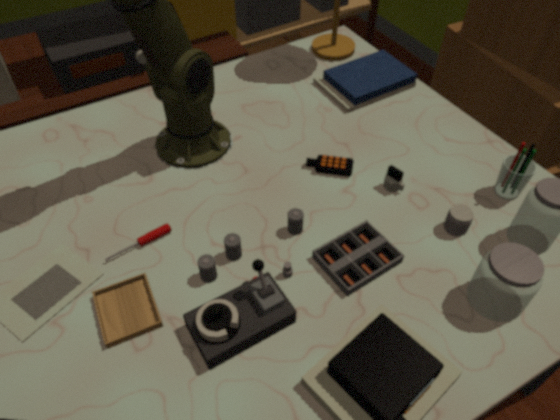

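Run:
```python
from h import *
p,im,d=shot("top")
Z=dict(cell0=.0,plug=0,plug_key=.021,cap=.0,box=0,socket=.05,tray=0,rack=0,bay0=.004,bay2=.004,bay3=.004,bay5=.004,switch_tip=.12,mic=0,driver=0,adaptor=0,tin=0)
for n,z in Z.items():
    L=landmark_of("top",n)
    for l in L:
        if l["conf"]>.2: print(n,round(l["conf"],2),np.round(l["position"],1),np.round(onz(p,l["position"],z)[0],4))
```

```text
cell0 0.57 [222. 344.] [ 0.4471 -0.1635  0.    ]
cell0 0.51 [225.3 257.2] [0.4378 0.0786 0.    ]
plug 0.69 [221.8 147. ] [0.4472 0.3864 0.    ]
plug 0.63 [154.8 250.7] [0.6382 0.0981 0.    ]
plug_key 0.64 [207.2 138.4] [0.4856 0.4051 0.021 ]
cap 0.67 [161.9 365.9] [ 0.6193 -0.2304  0.    ]
cap 0.31 [167.  339.3] [ 0.6038 -0.1534  0.    ]
cap 0.22 [162.3 322.1] [ 0.6172 -0.1045  0.    ]
box 0.98 [167.6 343.8] [ 0.6022 -0.1663  0.    ]
box 0.39 [170.2 225.5] [0.5935 0.1688 0.    ]
socket 0.83 [164.8 363. ] [ 0.5987 -0.2096  0.05  ]
socket 0.51 [277.7 383.2] [ 0.2946 -0.2564  0.05  ]
tray 0.72 [222.2 410.4] [ 0.4464 -0.3534  0.    ]
rack 0.63 [169.2 226.9] [0.5964 0.1649 0.    ]
rack 0.5 [225.6 318.6] [ 0.437  -0.0921  0.    ]
bay0 0.91 [179.  244.3] [0.5675 0.1152 0.004 ]
bay0 0.89 [180.6 210.6] [0.5629 0.2096 0.004 ]
bay0 0.87 [154.2 229.3] [0.6388 0.1583 0.004 ]
bay0 0.85 [155.3 248.1] [0.6356 0.1052 0.004 ]
bay0 0.7 [181.4 227.4] [0.5606 0.1625 0.004 ]
bay0 0.68 [157.5 210.1] [0.6292 0.2124 0.004 ]
bay2 0.91 [179.  244.3] [0.5675 0.1152 0.004 ]
bay2 0.89 [180.6 210.6] [0.5629 0.2096
[... 408 characters left out ...]
0.5606 0.1625 0.004 ]
bay3 0.68 [157.5 210.1] [0.6292 0.2124 0.004 ]
bay5 0.91 [179.  244.3] [0.5675 0.1152 0.004 ]
bay5 0.89 [180.6 210.6] [0.5629 0.2096 0.004 ]
bay5 0.87 [154.2 229.3] [0.6388 0.1583 0.004 ]
bay5 0.85 [155.3 248.1] [0.6356 0.1052 0.004 ]
bay5 0.7 [181.4 227.4] [0.5606 0.1625 0.004 ]
bay5 0.68 [157.5 210.1] [0.6292 0.2124 0.004 ]
switch_tip 0.61 [165.6 324.1] [ 0.5791 -0.0933  0.12  ]
mic 0.88 [276.1 177.4] [0.2977 0.2974 0.    ]
driver 0.76 [278.6 381.6] [ 0.2894 -0.2662  0.    ]
adaptor 0.48 [187.7 287.4] [ 0.5437 -0.0056  0.    ]
tin 0.92 [154.8 132.5] [0.6391 0.4362 0.    ]
tin 0.68 [160.1 361.5] [ 0.6245 -0.2178  0.    ]
tin 0.45 [186.2 286.3] [ 0.548  -0.0025  0.    ]
```

The top and scene pictures show three cells at about (row, col) (223,256), (227,318) and (216,347). The plug is at (220,145), the capped socket at (160,365), the lever at (165,324), the rack at (169,227) and the tray at (222,413). The adaptor stands at (187,288). I'm moving the wrist camera over the box first.

>>> {"api": "jog_arm", "payload": {
  "rows": [
    [0,0,0,0,0,0,-6.59],
    [0,0,0,0,0,0,-6.59],
    [0,0,0,0,0,0,-6.59],
    [0,0,0,0,0,0,-6.59],
    [0,0,0,0,0,0,-6.59],
    [0,0,0,0,0,0,-6.59],
    [0,0,0,0,0,0,-6.59],
    [0,0,0,0,0,0,-6.59],
    [0,0,0,0,0,0,-6.59],
    [0,0,0,0,0,0,-6.59]
  ]
}}

```text
time_s: 1.88
tool_pos: [0.2655, -0.5933, 0.4048]
tool_rot: [180.0, 0.0, 0.3]
force: [-0.4, -0.3, 0.2]
grip_width: 0.087
```

>>> {"api": "jog_arm", "payload": {
  "rows": [
    [0,0.024,-0.028,-0.0033,0,0,0],
    [0,0.024,-0.028,-0.0033,0,0,0],
    [0,0.024,-0.028,-0.0033,0,0,0],
    [0,0.024,-0.028,-0.0033,0,0,0],
    [0,0.024,-0.028,-0.0033,0,0,0],
    [0,0.024,-0.028,-0.0033,0,0,0],
    [0,0.024,-0.028,-0.0033,0,0,0]
  ]
}}

```text
time_s: 2.47
tool_pos: [0.4343, -0.3957, 0.4283]
tool_rot: [180.0, -0.0, -0.0]
force: [0.8, -0.3, 0.6]
grip_width: 0.087
```

>>> {"api": "jog_arm", "payload": {
  "rows": [
    [0,0.024,-0.028,-0.0033,0,0,0],
    [0,0.024,-0.028,-0.0033,0,0,0],
    [0,0.024,-0.028,-0.0033,0,0,0],
    [0,0.024,-0.028,-0.0033,0,0,0],
    [0,0.024,-0.028,-0.0033,0,0,0],
    [0,0.024,-0.028,-0.0033,0,0,0],
    [0,0.024,-0.028,-0.0033,0,0,0],
    [0,0,0,0,0,0,0]
  ]
}}

```text
time_s: 3.13
tool_pos: [0.6054, -0.1923, 0.4517]
tool_rot: [-179.7, -0.3, 0.7]
force: [-1.1, 1.5, -0.3]
grip_width: 0.0866
```

```bash
cat >> h.py <<'E'
def slab(P,z0,z1): return P[(P[:,2]>z0)&(P[:,2]<z1)]
def circ(P):
    (x,y),r=cv2.minEnclosingCircle(P[:,:2].astype(np.float32)*1000); return np.round([x/1000,y/1000,r/1000],4)
def rect(P):
    (x,y),(w,h),a=cv2.minAreaRect(P[:,:2].astype(np.float32)*1000); return [round(v,1) for v in(x,y,w,h,a)]
E
python3 - <<'E'
from h import *
p,im,d=shot("wrist","w1.png")
print(p["eye"],p["attitude"])
for n in("box","cap","socket","switch_tip"):
    L=outline_of("wrist",n)
    for l in L[:2]:
        P=cloud(p,d,l["pixels"]); print(n,l["conf"],l["box"],np.round(np.median(P,0),4))
        print('  z hist',np.histogram(P[:,2],bins=np.arange(0,.17,.01))[0])
    if L:
        P=cloud(p,d,L[0]["pixels"])
        if n=="box": print(rect(slab(P,.04,.06)))
        if n=="cap": print('knob',circ(slab(P,.108,.118)), np.median(slab(P,.108,.118),0),'rim',circ(slab(P,.077,.09)))
        if n=="socket": print('collar',circ(slab(P,.072,.09)))
    print(n,[(round(l["conf"],2),np.round(l["position"],1)) for l in landmark_of("wrist",n)])
E
```

```text
[ 0.60531232 -0.12696397  0.4326834 ] [-13.55429504  -0.26311854   0.67564175]
box 0.94 [222.2, 69.3, 335.2, 245.5] [ 0.6064 -0.1215  0.0509]
  z hist [ 103    0   10  183 2355 7103    0 2100  548   50   56   57    8   73
  589    0]
[608.5, -157.1, 121.5, 209.1, 0.6]
box [(0.92, array([157.7, 280.5]))]
cap 0.88 [254.3, 181.7, 307.1, 232.7] [ 0.609  -0.2039  0.0829]
  z hist [   0    0    0    0    0    0    0   11 1716   37   45  385    0    0
    0    0]
knob [ 0.6096 -0.2077  0.0118] [ 0.60917801 -0.20725173  0.11239365] rim [ 0.6091 -0.2076  0.0307]
cap [(0.6, array([202.6, 277.7])), (0.48, array([233.2,  63.2]))]
socket 0.91 [244.8, 164.7, 316.9, 242.6] [ 0.6078 -0.1956  0.0762]
  z hist [   0    0    0    0    5  545   60 1690   40    0    0    0    0    0
    0    0]
collar [ 0.6093 -0.2078  0.0425]
socket []
switch_tip 0.78 [231.3, 80.4, 280.9, 110.6] [ 0.5812 -0.0944  0.1433]
  z hist [  0   0   0   0   2  15   0  15  25  49  55  57   8  72 589   0]
switch_tip [(0.77, array([ 97.6, 249.8]))]
```

View pics/w1.png

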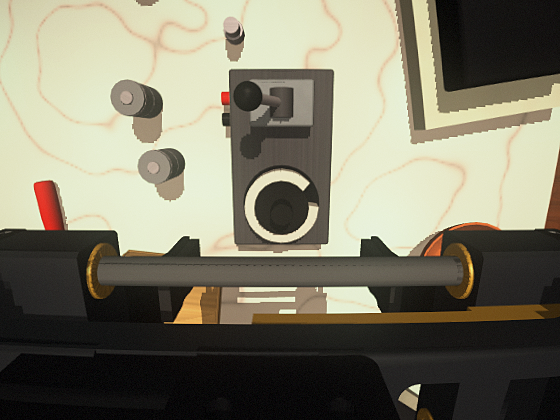

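The wrist view shows the capped socket at about (205,280), with its slot opening to the upper right at about (190,313). The lever ball is at (96,250), and two cells are at (97,135) and (165,160). The depth fits put the knob, rim and collar centres within 1 mm of each other.

>>> {"api": "jog_arm", "payload": {
  "rows": [
    [0,0.0007,0.003,0.03,0,0,0],
    [0,0.0007,0.003,0.03,0,0,0],
    [0,0.0007,0.003,0.03,0,0,0],
    [0,0.0007,0.003,0.03,0,0,0],
    [0,0.0007,0.003,0.03,0,0,0],
    [0,0,0,0,0,0,0],
    [0,0,0,0,0,0,0],
    [0,0,0,0,0,0,0]
  ]
}}

```text
time_s: 4.25
tool_pos: [0.6055, -0.2165, 0.3029]
tool_rot: [180.0, -0.1, -0.0]
force: [-0.1, 0.4, 0.3]
grip_width: 0.0872
```

Run:
```python
from h import *
p,im,d=shot("top")
P=cloud(p,d)
t=P[(abs(P[:,0]-.446)<.12)&(abs(P[:,1]+.355)<.1)]
print('tray',rect(slab(t,.016,.03)),np.percentile(t[:,2],[5,50,95]))
t=P[(abs(P[:,0]-.6)<.12)&(abs(P[:,1]-.165)<.13)]
print('rack',rect(slab(t,.022,.034)))
for c in [(.447,-.164),(.437,-.092),(.438,.079),(.447,.386)]:
    t=P[(np.hypot(P[:,0]-c[0],P[:,1]-c[1])<.045)]; s=slab(t,.03,.09); print(c,circ(s),np.percentile(s[:,2],[50,95]),'top',circ(slab(s,.054,.08)))
print(status.get_obs()["tool_pos"],status.get_obs()["tool_rot"])
```

```text
tray [452.9, -311.6, 41.6, 142.2, 89.6] [-0.00285461  0.00097584  0.01805255]
rack [597.1, 161.5, 135.5, 171.2, 3.7]
(0.447, -0.164) [ 0.4569 -0.1654  0.0203] [0.05953149 0.06339475] top [ 0.4569 -0.1654  0.0203]
(0.437, -0.092) [ 0.4317 -0.0863  0.0203] [0.05978138 0.06372773] top [ 0.4316 -0.0865  0.0203]
(0.438, 0.079) [0.44   0.084  0.0202] [0.05981075 0.06271357] top [0.44   0.084  0.0202]
(0.447, 0.386) [0.4515 0.3903 0.0284] [0.048159   0.06716237] top [0.4463 0.3916 0.0224]
[ 0.60579133 -0.21631932  0.30365661] [ 1.79931096e+02 -2.15289317e-01  2.34124024e-03]
```

>>> {"api": "jog_arm", "payload": {
  "rows": [
    [0,0.0035,-0.009,0,0,0,0],
    [0,0,0,0.012,0,0,0],
    [0,0,0,0.012,0,0,0],
    [0,0,0,0.0115,0,0,0],
    [0,0,0,0,0,0,0],
    [0.8,0,0,0,0,0,0],
    [0.8,0,0,0,0,0,0],
    [0.8,0,0,0,0,0,0],
    [0.8,0,0,0,0,0,0],
    [0.8,0,0,0,0,0,0],
    [0.8,0,0,0,0,0,0]
  ],
  "grip_force": 20
}}

```text
time_s: 5.22
tool_pos: [0.6085, -0.2074, 0.2658]
tool_rot: [180.0, -0.0, 0.0]
force: [0.2, 0.5, 0.3]
grip_width: 0.055
```

>>> {"api": "jog_arm", "payload": {
  "rows": [
    [1,0,0,0,0,0,0],
    [1,0,0,0,0,0,0],
    [1,0,0,0,0,0,0],
    [1,0,0,0,0,0,0],
    [1,0,0,-0.01,0,0,0],
    [1,0,0,-0.03,0,0,0],
    [1,0,0,-0.03,0,0,0],
    [1,0,0,-0.03,0,0,0],
    [1,0,0,0,0,0,0],
    [1,0,0,0,0,0,0]
  ]
}}

```text
time_s: 6.05
tool_pos: [0.6091, -0.2071, 0.3685]
tool_rot: [179.9, -0.3, 0.0]
force: [-1.1, 0.5, -1.4]
grip_width: 0.0233
```

>>> {"api": "jog_arm", "payload": {
  "rows": [
    [1,-0.0262,0.0247,0,0,0,0],
    [1,-0.0262,0.0247,0,0,0,0],
    [1,-0.0262,0.0247,0,0,0,0],
    [1,-0.0262,0.0247,0,0,0,0],
    [1,-0.0262,0.0247,0,0,0,0],
    [1,-0.0262,0.0247,0,0,0,0],
    [1,0,0,0,0,0,0],
    [1,0,0,0.025,0,0,0],
    [1,0,0,0.025,0,0,0],
    [1,0,0,0.025,0,0,0],
    [1,0,0,0.025,0,0,0],
    [1,0,0,0,0,0,0]
  ]
}}

```text
time_s: 7.05
tool_pos: [0.4488, -0.3538, 0.2591]
tool_rot: [-179.6, 0.5, 0.0]
force: [-0.1, 0.5, -1.9]
grip_width: 0.0236
```

Run:
```python
from h import *
p,im,d=shot("top"); 
for n in("tray","cap"):
  for l in outline_of("top",n)[:2]:
    P=cloud(p,d,l["pixels"]); print(n,l["conf"],l["box"],rect(P),np.round(np.median(P,0),3))
p,im,d=shot("scene","s2.png")
for n in("tray","cap"):
  for l in outline_of("scene",n)[:2]:
    P=cloud(p,d,l["pixels"]); print(n,l["conf"],l["box"],rect(P),np.round(np.median(P,0),3), P[:,2].min())
print(status.get_obs()["tool_pos"],status.get_obs()["tool_rot"])
```

```text
tray 0.73 [387.6, 194.6, 427.8, 245.0] [451.5, -344.3, 109.3, 145.8, 89.7] [ 0.444 -0.33   0.005]
cap 0.48 [410.0, 210.7, 426.6, 226.3] [451.2, -337.1, 43.9, 63.6, 84.9] [ 0.446 -0.339  0.073]
cap 0.22 [133.2, 207.3, 155.2, 230.5] [451.6, 390.4, 54.8, 43.8, 3.1] [0.446 0.383 0.04 ]
tray 0.96 [93.5, 274.5, 167.0, 349.9] [455.8, -357.3, 127.1, 182.8, 85.2] [ 0.473 -0.358  0.004] -0.005913050341442405
[ 0.45196169 -0.35583282  0.26729598] [ 1.79881045e+02 -1.30541051e-01  1.30998798e-02]
```

View pics/s2.png

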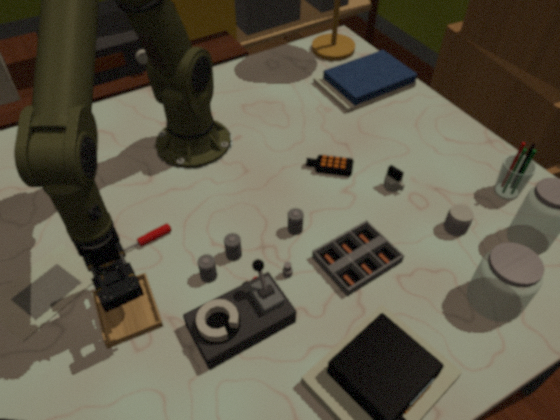

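The cap is now held over the tray, near (310,125), so I'll lower it and release.

>>> {"api": "jog_arm", "payload": {
  "rows": [
    [1,0,0,0.02,0,0,0],
    [1,0,0,0.02,0,0,0],
    [1,0,0,0.01,0,0,0],
    [1,0,0,0.005,0,0,0],
    [1,0,0,0.003,0,0,0],
    [1,0,0,0.001,0,0,0],
    [1,0,0,0,0,0,0],
    [0.55,0,0,0,0,0,0],
    [0.55,0,0,0,0,0,0],
    [0.55,0,0,0,0,0,0],
    [0.55,0,0,0,0,0,0]
  ]
}}

```text
time_s: 8.27
tool_pos: [0.4515, -0.3557, 0.207]
tool_rot: [180.0, -0.1, 0.0]
force: [0.0, 1.0, -0.2]
grip_width: 0.0373
```

>>> {"api": "jog_arm", "payload": {
  "rows": [
    [0.4,0,0,-0.01,0,0,0],
    [0,0,0,-0.03,0,0,0],
    [0,0,0,-0.03,0,0,0],
    [0,0,0,-0.035,0,0,0],
    [0,0,0,-0.035,0,0,0],
    [0,0,-0.02,-0.025,0,0,0],
    [0,0,-0.025,-0.025,0,0,0],
    [0,0,-0.025,0,0,0,0],
    [0,0,-0.025,0,0,0,0],
    [0,0,-0.025,0,0,0,0],
    [0,0,0,0,0,0,0],
    [0,0,0,0,0,0,0]
  ]
}}

```text
time_s: 9.27
tool_pos: [0.4516, -0.2338, 0.3975]
tool_rot: [179.9, -0.1, 0.2]
force: [0.9, -0.8, 0.8]
grip_width: 0.087
```

Run:
```python
from h import *
p,im,d=shot("wrist","w3.png"); P=cloud(p,d)
print(status.get_obs()["tool_pos"],status.get_obs()["tool_rot"])
for c in [(.457,-.1654),(.4317,-.0865),(.44,.084)]:
    t=P[(np.hypot(P[:,0]-c[0],P[:,1]-c[1])<.045)]; s=slab(t,.055,.07); print(c,len(s),circ(s) if len(s) else '')
t=P[(np.hypot(P[:,0]-.609,P[:,1]+.2075)<.05)]; s=slab(t,.072,.082)
if len(s):
    print('collar',circ(s)); c=circ(s)
    a=np.degrees(np.arctan2(s[:,1]-c[1],s[:,0]-c[0])); r=np.hypot(s[:,1]-c[1],s[:,0]-c[0]); print(np.histogram(a[(r>.028)&(r<.04)],bins=np.arange(-180,181,5))[0])
t=P[(np.hypot(P[:,0]-.452,P[:,1]+.355)<.08)]; print('cap',circ(slab(t,.017,.027)),circ(slab(t,.045,.06)))
```

```text
[ 0.45125212 -0.23531235  0.39722174] [ 1.79915688e+02 -3.53162808e-02  6.51147931e-02]
(0.457, -0.1654) 1347 [ 0.4593 -0.1654  0.0204]
(0.4317, -0.0865) 1573 [ 0.4338 -0.0867  0.0203]
(0.44, 0.084) 0 
collar [ 0.6101 -0.2083  0.0433]
[39 35 37 39 33 39 36 35 36 39 33 35 32 32 38 33 34 35 32 35 33 35 37 30
 32 33 30 35 35 34 31 35 34 34 35 30 31  2  0  0  0  0  0  2 31 34 39 39
 38 44 33 38 37 40 39 41 40 36 43 38 38 43 37 38 38 40 41 38 38 39 37 42]
cap [ 0.4515 -0.3542  0.0796] [ 0.4514 -0.356   0.0118]
```

View pics/w3.png

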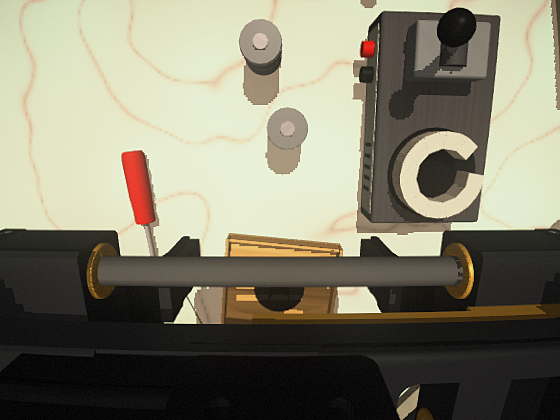

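The wrist view shows the cap lying in the tray at about (295,280), cells at (40,260) and (128,288), and the open slot of the socket at (165,470). The slot direction comes out near 22.5°. Now I'll pick the first cell.

>>> {"api": "jog_arm", "payload": {
  "rows": [
    [0,0.0022,-0.0233,0,0,0,0],
    [0,0.0022,-0.0233,0,0,0,0],
    [0,0.0022,-0.0233,0,0,0,0],
    [0,0,0,0.03,0,0,0],
    [0,0,0,0.03,0,0,0],
    [0,0,0,0.03,0,0,0],
    [0,0,0,0.03,0,0,0],
    [0,0,0,0.03,0,0,0],
    [0,0,0,0.02,0,0,0],
    [0,0,0,0.015,0,0,0],
    [0,0,0,0,0,0,0],
    [0,0,0,0,0,0,0]
  ]
}}

```text
time_s: 10.32
tool_pos: [0.4576, -0.1665, 0.211]
tool_rot: [-179.9, 0.1, -0.1]
force: [0.2, 0.3, 0.5]
grip_width: 0.0869
```

>>> {"api": "jog_arm", "payload": {
  "rows": [
    [1,0,0,0,0,0,0],
    [1,0,0,0,0,0,0],
    [1,0,0,0,0,0,0],
    [1,0,0,0,0,0,0],
    [1,0,0,0,0,0,0],
    [1,0,0,0,0,0,0],
    [1,0,0,0,0,0,0],
    [1,0,0,0,0,0,0]
  ],
  "grip_force": 25
}}

```text
time_s: 10.98
tool_pos: [0.4578, -0.1656, 0.2115]
tool_rot: [180.0, -0.0, 0.0]
force: [0.8, -0.2, 1.1]
grip_width: 0.0418
```

>>> {"api": "jog_arm", "payload": {
  "rows": [
    [1,0,0,-0.01,0,0,0],
    [1,0,0,-0.03,0,0,0],
    [1,0,0,-0.03,0,0,0],
    [1,0,0,-0.03,0,0,0],
    [1,0,0,-0.03,0,0,0],
    [1,0,0,-0.02,0,0,0],
    [1,0,0,0,0,0,0]
  ]
}}

```text
time_s: 11.57
tool_pos: [0.4591, -0.1656, 0.3664]
tool_rot: [179.8, -0.4, 0.0]
force: [0.5, -0.3, -2.1]
grip_width: 0.0394
```

>>> {"api": "jog_arm", "payload": {
  "rows": [
    [1,0.0144,-0.0366,-0.003,0,0,0],
    [1,0.0144,-0.0366,-0.003,0,0,0],
    [1,0.0144,-0.0366,-0.003,0,0,0],
    [1,0.0144,-0.0366,-0.003,0,0,0],
    [1,0.0144,-0.0366,-0.003,0,0,0],
    [1,0.0144,-0.0366,-0.003,0,0,0],
    [1,0.0144,-0.0366,-0.003,0,0,0],
    [1,0,0,0,0,0,0],
    [1,0,0,0,0,0,0],
    [1,0,0,0,0,0,0]
  ]
}}

```text
time_s: 12.4
tool_pos: [0.5581, 0.0904, 0.381]
tool_rot: [180.0, 0.2, 0.1]
force: [-0.5, -0.1, -2.1]
grip_width: 0.0394
```

Run:
```python
from h import *
p,im,d=shot("wrist","w4.png"); P=cloud(p,d)
o=status.get_obs();print(o["tool_pos"],o["tool_rot"])
t=P[(abs(P[:,0]-.597)<.12)&(abs(P[:,1]-.1615)<.13)]; s=slab(t,.023,.033)
print(rect(s),len(s))
for l in landmark_of("wrist","bay0"): print(round(l["conf"],2),np.round(l["position"]),np.round(onz(p,l["position"],.004)[0],4))
```

```text
[0.55821361 0.08940059 0.38121621] [ 1.79932669e+02  1.31478445e-01 -5.46848799e-02]
[599.2, 160.9, 134.8, 170.4, 3.8] 7707
0.93 [174. 352.] [0.6394 0.1093 0.004 ]
0.88 [180. 288.] [0.5673 0.1029 0.004 ]
0.85 [ 73. 351.] [0.6337 0.2169 0.004 ]
0.73 [ 76. 284.] [0.5621 0.2134 0.004 ]
0.66 [129. 282.] [0.5606 0.1591 0.004 ]
0.57 [123. 349.] [0.6335 0.166  0.004 ]
```

View pics/w4.png

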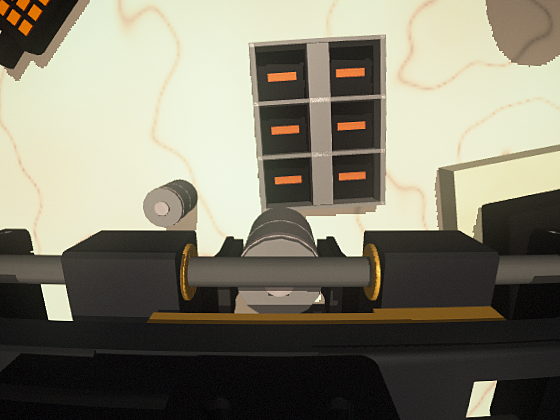

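The wrist view shows the empty rack, with its six compartments between (75,282) and (178,352), and the held cell at (260,282). The rack centre fits at (0.5985, 0.161) with yaw 3.8°. First I'll go over bay2 at (0.559, 0.2135).

>>> {"api": "jog_arm", "payload": {
  "rows": [
    [1,0,-0.031,0,0,0,0],
    [1,0,-0.031,0,0,0,0],
    [1,0,-0.031,0,0,0,0],
    [1,0.0008,-0.0311,0,0,0,0],
    [1,0,0,0.03,0,0,0],
    [1,0,0,0.03,0,0,0],
    [1,0,0,0.03,0,0,0],
    [1,0,0,0.03,0,0,0],
    [1,0,0,0.008,0,0,0],
    [1,0,0,0,0,0,0],
    [1,0,0,0,0,0,0]
  ]
}}

```text
time_s: 13.42
tool_pos: [0.5599, 0.214, 0.2552]
tool_rot: [180.0, -0.0, -0.1]
force: [0.4, 0.5, -1.3]
grip_width: 0.0393
```

>>> {"api": "jog_arm", "payload": {
  "rows": [
    [1,-0.001,0,0.01,0,0,0],
    [1,0,0,0.01,0,0,0],
    [1,0,0,0.008,0,0,0],
    [1,0,0,0.005,0,0,0],
    [1,0,0,0.004,0,0,0],
    [1,0,0,0,0,0,0],
    [1,0,0,0,0,0,0]
  ]
}}

```text
time_s: 14.0
tool_pos: [0.5584, 0.2149, 0.2174]
tool_rot: [-180.0, 0.0, 0.0]
force: [-0.2, -0.6, -2.9]
grip_width: 0.0396
```

Next I'll lower another 1.5 mm, release to about 55 mm and rise.

>>> {"api": "jog_arm", "payload": {
  "rows": [
    [1,0,0,0.0015,0,0,0],
    [1,0,0,0,0,0,0],
    [1,0,0,0,0,0,0],
    [0.35,0,0,0,0,0,0],
    [0.35,0,0,0,0,0,0],
    [0.35,0,0,0,0,0,0],
    [0.35,0,0,0,0,0,0],
    [0.35,0,0,-0.015,0,0,0],
    [0.35,0,0,-0.03,0,0,0],
    [0.35,0,0,-0.035,0,0,0],
    [0.2,0,0,-0.035,0,0,0],
    [0,0,0,-0.035,0,0,0]
  ]
}}

```text
time_s: 15.0
tool_pos: [0.5579, 0.215, 0.3688]
tool_rot: [-180.0, -0.0, 0.0]
force: [1.3, -0.4, 0.0]
grip_width: 0.0635
```

>>> {"api": "jog_arm", "payload": {
  "rows": [
    [0,-0.026,0.032,0,0,0,0],
    [0,-0.026,0.032,0,0,0,0],
    [0,-0.026,0.032,0,0,0,0],
    [0,-0.026,0.032,0,0,0,0],
    [0,0,0,0,0,0,0],
    [0,0,0,0,0,0,0]
  ]
}}

```text
time_s: 15.5
tool_pos: [0.4534, 0.0853, 0.3672]
tool_rot: [179.8, -0.1, -0.2]
force: [0.0, 0.4, -1.3]
grip_width: 0.0861
```

```bash
cat >> h.py <<'E'
def tops(P,cs):
    for c in cs:
        t=P[(np.hypot(P[:,0]-c[0],P[:,1]-c[1])<.035)]; s=slab(t,.053,.072); print(c,len(s),circ(s) if len(s) else '', np.round(np.percentile(s[:,2],[20,50]),4) if len(s) else '')
E
python3 - <<'E'
from h import *
p,im,d=shot("wrist","w5.png"); P=cloud(p,d)
o=status.get_obs();print(o["tool_pos"],o["tool_rot"],o["grip_width"])
tops(P,[(.559,.2135),(.44,.084)])
p,im,d=shot("top"); tops(cloud(p,d),[(.559,.2135),(.44,.084),(.434,-.087)])
E
```

```text
[0.45428194 0.08675126 0.36730281] [ 1.79912760e+02 -1.71795336e-01 -6.85443521e-02] 0.08676563846006331
(0.559, 0.2135) 1994 [0.5591 0.2146 0.0204] [0.0638 0.0646]
(0.44, 0.084) 1464 [0.4421 0.0842 0.0203] [0.06   0.0606]
(0.559, 0.2135) 3 [0.5529 0.2338 0.0022] [0.0613 0.0631]
(0.44, 0.084) 0  
(0.434, -0.087) 185 [ 0.4314 -0.0861  0.0201] [0.0585 0.0598]
```

>>> {"api": "jog_arm", "payload": {
  "rows": [
    [0,-0.0125,0.0025,0,0,0,0],
    [0,0,0,0.03,0,0,0],
    [0,0,0,0.03,0,0,0],
    [0,0,0,0.03,0,0,0],
    [0,0,0,0.03,0,0,0],
    [0,0,0,0.025,0,0,0],
    [0,0,0,0.011,0,0,0],
    [0,0,0,0,0,0,0],
    [0,0,0,0,0,0,0],
    [1,0,0,0,0,0,0],
    [1,0,0,0,0,0,0],
    [1,0,0,0,0,0,0]
  ]
}}

```text
time_s: 16.6
tool_pos: [0.4427, 0.0844, 0.2113]
tool_rot: [180.0, -0.2, 0.0]
force: [-0.0, -0.9, 0.6]
grip_width: 0.0742
```

>>> {"api": "jog_arm", "payload": {
  "rows": [
    [1,0,0,0,0,0,0],
    [1,0,0,0,0,0,0],
    [1,0,0,0,0,0,0],
    [1,0,0,0,0,0,0],
    [1,0,0,0,0,0,0]
  ]
}}

```text
time_s: 17.02
tool_pos: [0.4419, 0.0841, 0.21]
tool_rot: [180.0, -0.0, 0.0]
force: [-0.1, 0.1, 0.1]
grip_width: 0.0418
```

>>> {"api": "jog_arm", "payload": {
  "rows": [
    [1,0,0,-0.01,0,0,0],
    [1,0,0,-0.03,0,0,0],
    [1,0,0,-0.03,0,0,0],
    [1,0,0,-0.03,0,0,0],
    [1,0,0,-0.02,0,0,0],
    [1,0.03,-0.0185,0,0,0,0],
    [1,0.03,-0.0185,0,0,0,0],
    [1,0.03,-0.0185,0,0,0,0],
    [1,0.0307,-0.0187,0,0,0,0],
    [1,0,0,0,0,0,0],
    [1,0,0,0,0,0,0],
    [1,0,0,0,0,0,0]
  ]
}}

```text
time_s: 18.02
tool_pos: [0.5619, 0.1584, 0.3295]
tool_rot: [180.0, 0.1, 0.1]
force: [-0.4, -0.3, -2.6]
grip_width: 0.0395
```

>>> {"api": "jog_arm", "payload": {
  "rows": [
    [1,0.0005,0,0.03,0,0,0],
    [1,0,0,0.03,0,0,0],
    [1,0,0,0.02,0,0,0],
    [1,0,0,0.01,0,0,0],
    [1,0,0,0.01,0,0,0],
    [1,0,0,0.008,0,0,0],
    [1,0,0,0.004,0,0,0],
    [1,0,0,0.001,0,0,0],
    [1,0,0,0,0,0,0],
    [1,0,0,0,0,0,0]
  ]
}}

```text
time_s: 18.85
tool_pos: [0.5634, 0.1586, 0.2178]
tool_rot: [-180.0, -0.1, 0.0]
force: [0.2, -0.0, -2.3]
grip_width: 0.0395
```

>>> {"api": "jog_arm", "payload": {
  "rows": [
    [1,0,0,0.001,0,0,0],
    [1,0,0,0,0,0,0],
    [1,0,0,0,0,0,0],
    [0.35,0,0,0,0,0,0],
    [0.35,0,0,0,0,0,0],
    [0.35,0,0,0,0,0,0],
    [0.35,0,0,0,0,0,0],
    [0.35,0,0,-0.015,0,0,0],
    [0.35,0,0,-0.03,0,0,0],
    [0.35,0,0,-0.035,0,0,0],
    [0.2,0,0,-0.035,0,0,0],
    [0,0,0,-0.035,0,0,0]
  ]
}}

```text
time_s: 19.85
tool_pos: [0.5626, 0.1588, 0.3687]
tool_rot: [-180.0, -0.0, 0.1]
force: [1.4, -0.6, 0.3]
grip_width: 0.0632
```

>>> {"api": "jog_arm", "payload": {
  "rows": [
    [0,-0.018,0.035,0,0,0,0],
    [0,-0.018,0.035,0,0,0,0],
    [0,-0.018,0.035,0,0,0,0],
    [0,-0.018,0.035,0,0,0,0],
    [0,-0.018,0.035,0,0,0,0],
    [0,-0.018,0.035,0,0,0,0],
    [0,-0.018,0.035,0,0,0,0],
    [0,0,0,0,0,0,0],
    [0,0,0,0,0,0,0]
  ]
}}

```text
time_s: 20.6
tool_pos: [0.4363, -0.0883, 0.367]
tool_rot: [179.9, -0.1, -0.3]
force: [0.2, 1.5, 0.3]
grip_width: 0.0871
```

Run:
```python
from h import *
p,im,d=shot("wrist","w6.png"); P=cloud(p,d)
o=status.get_obs();print(o["tool_pos"],o["tool_rot"],o["grip_width"])
tops(P,[(.434,-.087)])
p,im,d=shot("top"); tops(cloud(p,d),[(.559,.2135),(.5626,.1586),(.44,.084),(.434,-.087)])
```

```text
[ 0.43706799 -0.08651075  0.36697151] [ 1.79954482e+02 -8.73356094e-02 -6.72270511e-02] 0.08729059566307132
(0.434, -0.087) 1467 [ 0.4336 -0.0861  0.0203] [0.06   0.0606]
(0.559, 0.2135) 188 [0.5597 0.2069 0.0283] [0.0617 0.0634]
(0.5626, 0.1586) 190 [0.5616 0.1585 0.0204] [0.0619 0.0633]
(0.44, 0.084) 0  
(0.434, -0.087) 39 [ 0.4311 -0.0751  0.0155] [0.0581 0.0596]
```

>>> {"api": "jog_arm", "payload": {
  "rows": [
    [0,-0.0035,0,0,0,0,0],
    [0,0,0,0.03,0,0,0],
    [0,0,0,0.03,0,0,0],
    [0,0,0,0.03,0,0,0],
    [0,0,0,0.03,0,0,0],
    [0,0,0,0.025,0,0,0],
    [0,0,0,0.011,0,0,0],
    [0,0,0,0,0,0,0],
    [0,0,0,0,0,0,0],
    [1,0,0,0,0,0,0],
    [1,0,0,0,0,0,0],
    [1,0,0,0,0,0,0]
  ]
}}

```text
time_s: 21.7
tool_pos: [0.4344, -0.0867, 0.2113]
tool_rot: [179.9, -0.1, 0.0]
force: [0.7, 0.8, -1.0]
grip_width: 0.0739
```

>>> {"api": "jog_arm", "payload": {
  "rows": [
    [1,0,0,0,0,0,0],
    [1,0,0,0,0,0,0],
    [1,0,0,0,0,0,0],
    [1,0,0,0,0,0,0],
    [1,0,0,0,0,0,0]
  ]
}}

```text
time_s: 22.12
tool_pos: [0.4336, -0.0866, 0.21]
tool_rot: [180.0, 0.0, 0.0]
force: [-0.4, 1.0, 0.2]
grip_width: 0.0417
```

>>> {"api": "jog_arm", "payload": {
  "rows": [
    [1,0,0,-0.01,0,0,0],
    [1,0,0,-0.03,0,0,0],
    [1,0,0,-0.03,0,0,0],
    [1,0,0,-0.03,0,0,0],
    [1,0,0,-0.02,0,0,0],
    [1,0.0221,-0.0316,0,0,0,0],
    [1,0.0221,-0.0316,0,0,0,0],
    [1,0.0221,-0.0316,0,0,0,0],
    [1,0.0221,-0.0316,0,0,0,0],
    [1,0.0221,-0.0316,0,0,0,0],
    [1,0.0221,-0.0317,0,0,0,0],
    [1,0,0,0,0,0,0]
  ]
}}

```text
time_s: 23.12
tool_pos: [0.5677, 0.111, 0.33]
tool_rot: [-179.5, -0.1, 0.5]
force: [-0.7, 1.4, -2.4]
grip_width: 0.0394
```

>>> {"api": "jog_arm", "payload": {
  "rows": [
    [1,0,0,0,0,0,0],
    [1,0,0,0,0,0,0],
    [1,0,0,0,0,0,0]
  ]
}}

```text
time_s: 23.37
tool_pos: [0.5658, 0.1016, 0.3298]
tool_rot: [179.9, 0.0, -0.1]
force: [0.6, 0.7, -2.5]
grip_width: 0.0397
```

>>> {"api": "jog_arm", "payload": {
  "rows": [
    [1,0,-0.0005,0.03,0,0,0],
    [1,0,0,0.03,0,0,0],
    [1,0,0,0.02,0,0,0],
    [1,0,0,0.01,0,0,0],
    [1,0,0,0.01,0,0,0],
    [1,0,0,0.008,0,0,0],
    [1,0,0,0.004,0,0,0],
    [1,0,0,0.001,0,0,0],
    [1,0,0,0,0,0,0],
    [1,0,0,0,0,0,0]
  ]
}}

```text
time_s: 24.2
tool_pos: [0.5666, 0.1038, 0.2178]
tool_rot: [-180.0, -0.1, 0.0]
force: [0.5, 0.7, -1.9]
grip_width: 0.0395
```

>>> {"api": "jog_arm", "payload": {
  "rows": [
    [1,0,0,0.001,0,0,0],
    [1,0,0,0,0,0,0],
    [1,0,0,0,0,0,0],
    [0.35,0,0,0,0,0,0],
    [0.35,0,0,0,0,0,0],
    [0.35,0,0,0,0,0,0],
    [0.35,0,0,0,0,0,0],
    [0.35,0,0,-0.015,0,0,0],
    [0.35,0,0,-0.03,0,0,0],
    [0.35,0,0,-0.035,0,0,0],
    [0.2,0,0,-0.035,0,0,0],
    [0,0,0,-0.035,0,0,0]
  ]
}}

```text
time_s: 25.2
tool_pos: [0.5658, 0.1041, 0.3687]
tool_rot: [-180.0, -0.0, 0.1]
force: [0.3, -0.4, 0.4]
grip_width: 0.0632
```

Run:
```python
from h import *
p,im,d=shot("scene","s7.png")
p,im,d=shot("wrist","w7.png"); P=cloud(p,d)
o=status.get_obs();print(o["tool_pos"],o["tool_rot"],o["grip_width"])
tops(P,[(.559,.2135),(.5626,.1586),(.5662,.1037)])
p,im,d=shot("top"); P=cloud(p,d);tops(P,[(.559,.2135),(.5626,.1586),(.5662,.1037)])
t=P[np.hypot(P[:,0]-.4465,P[:,1]-.39)<.05]
print('plug',rect(slab(t,.059,.075)),circ(slab(t,.025,.045)))
for n in("plug","plug_key"):print([(l["conf"],onz(p,l["position"],.0 if n=="plug" else .021)[0]) for l in landmark_of("top",n)][:2])
```

```text
[0.56773623 0.10527069 0.37351012] [-1.79944816e+02 -6.73222445e-01  3.78384725e-02] 0.07054553166860315
(0.559, 0.2135) 1724 [0.5602 0.2149 0.0203] [0.0639 0.0647]
(0.5626, 0.1586) 1534 [0.5647 0.151  0.0272] [0.064  0.0647]
(0.5662, 0.1037) 1415 [0.565  0.1113 0.0272] [0.0639 0.0647]
(0.559, 0.2135) 189 [0.5595 0.2067 0.0281] [0.0621 0.0636]
(0.5626, 0.1586) 22 [0.5619 0.1735 0.013 ] [0.0613 0.0636]
(0.5662, 0.1037) 0  
plug [446.7, 389.7, 43.7, 16.5, 12.8] [0.4523 0.3908 0.0291]
[(0.7, array([0.44667242, 0.39232152, 0.        ]))]
[(0.55, array([0.48146913, 0.40581532, 0.021     ]))]
```

View pics/s7.png

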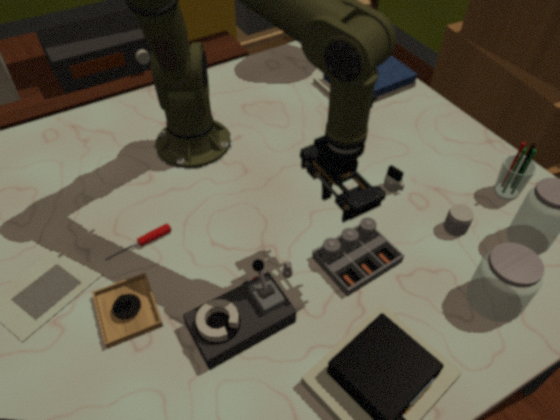

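The scene picture shows three cells standing in the near row at about (243,348), the cap in the tray at (305,127), and the plug undisturbed near (180,393). I'll rotate the gripper to the plug's bar and look from close up.

>>> {"api": "jog_arm", "payload": {
  "rows": [
    [0,0,0,0,0,0,7],
    [0,0,0,0,0,0,7],
    [0,0,0,0,0,0,7],
    [0,0,0,0,0,0,7],
    [0,0,0,0,0,0,7],
    [0,0,0,0,0,0,7],
    [0,0,0,0,0,0,7],
    [0,0,0,0,0,0,7],
    [0,0,0,0,0,0,7],
    [0,0,0,0,0,0,7],
    [0,0,0,0,0,0,7]
  ]
}}

```text
time_s: 26.37
tool_pos: [0.5656, 0.1034, 0.3641]
tool_rot: [179.8, 0.0, -77.3]
force: [-0.6, 0.3, 1.1]
grip_width: 0.0869
```

>>> {"api": "jog_arm", "payload": {
  "rows": [
    [0,-0.0339,0.0124,0,0,0,0],
    [0,-0.0339,0.0124,0,0,0,0],
    [0,-0.0339,0.0124,0,0,0,0],
    [0,-0.0339,0.0124,0,0,0,0],
    [0,-0.0339,0.0124,0,0,0,0],
    [0,-0.0339,0.0124,0,0,0,0],
    [0,-0.0339,0.0124,0,0,0,0],
    [0,-0.0339,0.0124,0,0,0,0],
    [0,-0.0339,0.0124,0,0,0,0],
    [0,0,0,0,0,0,0],
    [0,0,0,0,0,0,0],
    [0,0,0,0,0,0,0]
  ]
}}

```text
time_s: 27.37
tool_pos: [0.3887, 0.3752, 0.3647]
tool_rot: [179.9, -0.1, -77.0]
force: [1.1, -0.3, -0.3]
grip_width: 0.087
```

Run:
```python
from h import *
p,im,d=shot("wrist","w8.png"); P=cloud(p,d)
o=status.get_obs();print(o["tool_pos"],o["tool_rot"],o["grip_width"])
t=P[np.hypot(P[:,0]-.4467,P[:,1]-.39)<.06]
print('bar',rect(slab(t,.062,.072)),'drum',circ(slab(t,.033,.04)),len(t))
s=slab(t,.026,.035);print('tab/drum',circ(s))
for n in("plug","plug_key"):print([(l["conf"],onz(p,l["position"],.0 if n=="plug" else .021)[0]) for l in landmark_of("wrist",n)][:2])
```

```text
[0.38947634 0.37452609 0.36481177] [ 1.79901223e+02 -8.86769522e-02 -7.70785699e+01] 0.08698598131522524
bar [449.8, 391.1, 43.2, 15.5, 12.5] drum [0.4549 0.3924 0.0284] 61669
tab/drum [0.4557 0.3922 0.0278]
[(0.59, array([0.44520489, 0.39421339, 0.        ]))]
[(0.56, array([0.48256172, 0.39804035, 0.021     ]))]
```

View pics/w8.png

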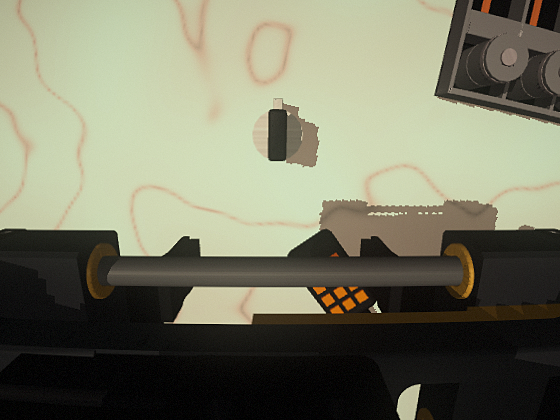

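The wrist view shows the plug standing at about (135,278), its bar aligned and its key pointing up in the image at (103,278). I'll grasp the bar.

>>> {"api": "jog_arm", "payload": {
  "rows": [
    [0,-0.0014,-0.0312,0,0,0,0.5],
    [0,-0.0014,-0.0313,0,0,0,0],
    [0,0,0,0.03,0,0,0],
    [0,0,0,0.03,0,0,0],
    [0,0,0,0.03,0,0,0],
    [0,0,0,0.03,0,0,0],
    [0,0,0,0.015,0,0,0],
    [0,0,0,0.008,0,0,0],
    [0,0,0,0,0,0,0],
    [0,0,0,0,0,0,0],
    [0.5,0,0,0,0,0,0],
    [0.7,0,0,0,0,0,0]
  ]
}}

```text
time_s: 28.52
tool_pos: [0.4497, 0.3929, 0.2248]
tool_rot: [-179.8, 0.1, -77.5]
force: [0.5, 0.2, -0.4]
grip_width: 0.0801
```

>>> {"api": "jog_arm", "payload": {
  "rows": [
    [1,0,0,0,0,0,0],
    [1,0,0,0,0,0,0],
    [1,0,0,0,0,0,0],
    [1,0,0,0,0,0,0],
    [1,0,0,0,0,0,0],
    [1,0,0,0,0,0,0],
    [1,0,0,0,0,0,0],
    [1,0,0,0,0,0,0]
  ],
  "grip_force": 25
}}

```text
time_s: 29.18
tool_pos: [0.4491, 0.3923, 0.2228]
tool_rot: [180.0, -0.0, -77.5]
force: [0.5, 0.7, 0.6]
grip_width: 0.0281
```

Run:
```python
from h import *
o=status.get_obs();print(o["tool_pos"],o["tool_rot"],o["grip_width"],o["force"],o["qpos"])
```

```text
[0.44907959 0.39229819 0.22283705] [ 1.79990226e+02 -5.03294381e-03 -7.74904728e+01] 0.028125772577674117 [0.45211249 0.71171435 0.5655669 ] [  -6.24298761   28.11012454  -46.29223824  100.84076492   22.92693171
   60.9550549  -138.04122868]
```

>>> {"api": "jog_arm", "payload": {
  "rows": [
    [1,0,0,0,0,0,0],
    [1,0,0,0,0,0,0],
    [1,0,0,0,0,0,0],
    [1,0,0,0,0,0,0],
    [1,0,0,-0.01,0,0,0],
    [1,0,0,-0.03,0,0,0],
    [1,0,0,-0.03,0,0,0],
    [1,0,0,-0.03,0,0,0],
    [1,0,0,-0.03,0,0,0],
    [1,0,0,-0.03,0,0,0],
    [1,0,0,0,0,0,0],
    [1,0,0,0,0,0,0]
  ]
}}

```text
time_s: 30.18
tool_pos: [0.4489, 0.393, 0.3852]
tool_rot: [-179.8, 0.1, -77.5]
force: [-1.4, 0.4, -2.5]
grip_width: 0.0155
```

Run:
```python
from h import *
o=status.get_obs();print(o["tool_pos"],o["tool_rot"],o["grip_width"],o["force"],o["qpos"])
p,im,d=shot("wrist","w9.png")
```

```text
[0.4489254  0.39300535 0.38516926] [-1.79790247e+02  7.87948208e-02 -7.74666646e+01] 0.015492775822153195 [-1.37262483  0.39962672 -2.49985467] [  -2.26887514   19.02277266  -50.72324013   91.36773417   15.10760237
   76.56252549 -132.40821292]
```

View pics/w9.png

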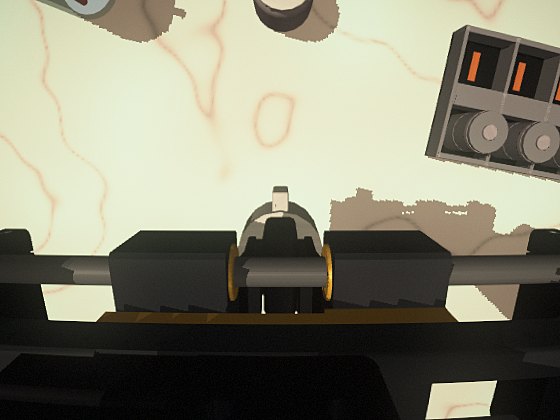

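The plug is held; its drum and key show at about (215,280), with the key at (195,280) pointing towards the camera. I'll measure the key in the tool frame.

```bash
cat > hand.py <<'E'
from h import *
def hand(show=True):
    o=status.get_obs(); T=R.from_euler('xyz',o["tool_rot"],degrees=True).as_matrix()
    p,im,d=shot("wrist"); P=cloud(p,d)
    Q=(P-o["tool_pos"])@T   # tool frame
    u=.2228-Q[:,2]          # height above plug underside
    m=(abs(Q[:,0])<.035)&(Q[:,1]<-.005)&(Q[:,1]>-.06)
    tab=Q[m&(u>.027)&(u<.034)&(abs(Q[:,0])<.012)&(Q[:,1]<-.026)]
    drum=Q[m&(u>.0335)&(u<.0385)]
    print('tab n',len(tab),np.round(tab.min(0),4),np.round(tab.max(0),4),'x mid',np.median(tab[:,0]))
    # drum arc circle fit
    e=drum[:, :2]; print('drum top n',len(e),np.round(e.min(0),4),np.round(e.max(0),4))
    return o,p,im,d,P,Q
if __name__=="__main__": hand()
E
python3 hand.py
```

```text
tab n 264 [-0.0043 -0.0346  0.1888] [ 0.0041 -0.026   0.1956] x mid 0.00016068341477086092
drum top n 1065 [-0.023  -0.0337] [ 0.0228 -0.005 ]
```

>>> {"api": "jog_arm", "payload": {
  "rows": [
    [1,0,0,-0.005,0,0,-6.875],
    [1,0,0,-0.005,0,0,-6.875],
    [1,0,0,-0.005,0,0,-6.875],
    [1,0,0,-0.005,0,0,-6.875],
    [1,0,0,0,0,0,-6.875],
    [1,0,0,0,0,0,-6.875],
    [1,0,0,0,0,0,-6.875],
    [1,0,0,0,0,0,-6.875],
    [1,0,0,0,0,0,0]
  ]
}}

```text
time_s: 31.03
tool_pos: [0.4489, 0.3918, 0.4008]
tool_rot: [179.8, 0.1, -22.3]
force: [0.2, 0.4, -1.1]
grip_width: 0.0159
```

>>> {"api": "jog_arm", "payload": {
  "rows": [
    [1,0.021,0.0308,0,0,0,0],
    [1,0.021,0.0308,0,0,0,0],
    [1,0.021,0.0308,0,0,0,0],
    [1,0.021,0.0308,0,0,0,0],
    [1,0.021,0.0308,0,0,0,0],
    [1,0.021,0.0308,0,0,0,0],
    [1,0.021,0.0308,0,0,0,0],
    [1,0.021,0.0308,0,0,0,0],
    [1,0.021,0.0308,0,0,0,0]
  ]
}}

```text
time_s: 31.78
tool_pos: [0.5172, 0.0619, 0.4021]
tool_rot: [179.9, 0.1, -22.7]
force: [0.9, 0.1, -2.2]
grip_width: 0.0155
```

>>> {"api": "jog_arm", "payload": {
  "rows": [
    [1,0.021,0.0308,0,0,0,0],
    [1,0.021,0.0308,0,0,0,0],
    [1,0.021,0.0308,0,0,0,0],
    [1,0.021,0.0308,0,0,0,0],
    [1,0.021,0.0308,0,0,0,0],
    [1,0.021,0.0308,0,0,0,0],
    [1,0.021,0.0308,0,0,0,0],
    [1,0.021,0.0308,0,0,0,0],
    [1,0.021,0.0308,0,0,0,0],
    [1,0,0,0,0,0,0],
    [1,0,0,0,0,0,0],
    [1,0,0,0,0,0,0]
  ]
}}

```text
time_s: 32.78
tool_pos: [0.5861, -0.264, 0.4015]
tool_rot: [-179.9, 0.2, -22.6]
force: [0.7, 0.7, -0.9]
grip_width: 0.0159
```

```bash
cat > sock.py <<'E'
from hand import *
from scipy.optimize import least_squares
def sock():
    o,p,im,d,P,Q=hand(); print(o["tool_pos"],o["tool_rot"],np.round(o["qpos"],1))
    t=P[np.hypot(P[:,0]-.609,P[:,1]+.2075)<.055]; s=slab(t,.0725,.081); print('z',np.median(s[:,2]),len(s))
    c=circ(s); print('collar',c)
    r=np.hypot(s[:,0]-c[0],s[:,1]-c[1]); a=np.degrees(np.arctan2(s[:,1]-c[1],s[:,0]-c[0]))
    # circle fits of inner edge by angle bins
    g=[]
    for k in np.arange(-180,180,5):
        m=(a>=k)&(a<k+5)
        if m.sum()>20: g.append((k+2.5,r[m].min(),r[m].max()))
    g=np.array(g); print('inner/outer', np.round(np.median(g[:,1:],0),4))
    th=np.radians(g[:,0]); 
    for col,n in((1,'in'),(2,'out')):
        A=np.c_[np.cos(th),np.sin(th),np.ones(len(th))]; q=np.linalg.lstsq(A,g[:,col],rcond=None)[0]; print(n,np.round([c[0]+q[0],c[1]+q[1],q[2]],4))
    for r0 in(.030,.034,.038):
        m=abs(r-r0)<.002; x=np.sort(a[m]); gaps=np.diff(x); i=gaps.argmax(); print(r0,'gap',x[i],x[i+1],'mid',(x[i]+x[i+1])/2)
sock()
E
python3 sock.py
```

```text
tab n 260 [-0.0037 -0.0344  0.1889] [ 0.0046 -0.026   0.1952] x mid 0.00044222292315460445
drum top n 1062 [-0.0226 -0.0335] [ 0.0228 -0.0051]
[ 0.58611627 -0.26400527  0.40147805] [-1.79910047e+02  1.56882529e-01 -2.26011864e+01] [ 55.4  23.3 -44.4  83.2  16.2  80.2 -12. ]
z 0.07658856983077955 3691
collar [ 0.6095 -0.2079  0.0427]
inner/outer [0.0256 0.0422]
in [ 0.6096 -0.208   0.0257]
out [ 0.6096 -0.2078  0.0422]
0.03 gap 4.412137652203107 38.097352525983325 mid 21.254745089093216
0.034 gap 2.26440791056904 39.75517305793688 mid 21.00979048425296
0.038 gap 1.766916796997761 40.455442433704576 mid 21.11117961535117
```

>>> {"api": "jog_arm", "payload": {
  "rows": [
    [1,0,-0.02,0,0,0,0],
    [1,0,-0.02,0,0,0,0],
    [1,0,-0.0203,0,0,0,0],
    [1,0,0,0.025,0,0,0],
    [1,0,0,0.025,0,0,0],
    [1,0,0,0.025,0,0,0],
    [1,0,0,0.015,0,0,0],
    [1,0,0,0.008,0,0,0],
    [1,0,0,0,0,0,0],
    [1,0,0,0,0,0,0],
    [1,0,0,0,0,0,0]
  ]
}}

```text
time_s: 33.75
tool_pos: [0.61, -0.2082, 0.3066]
tool_rot: [-180.0, -0.1, -22.5]
force: [0.2, -0.2, -2.8]
grip_width: 0.0156
```

```bash
cat > st.py <<'E'
from h import *
o=status.get_obs();print(o["time_s"],np.round(o["tool_pos"],4),np.round(o["tool_rot"],2),'F',np.round(o["force"],2),'M',np.round(o["wrist_torque"],2),round(float(o["grip_width"]),4))
E
python3 st.py
```

```text
33.75 [ 0.61   -0.2082  0.3066] [-1.7999e+02 -1.5000e-01 -2.2460e+01] F [ 0.19 -0.24 -2.83] M [ 0.02 -0.1  -0.03] 0.0156
```

>>> {"api": "jog_arm", "payload": {
  "rows": [
    [1,-0.0005,0.0003,0.004,0,0,0],
    [1,0,0,0.003,0,0,0],
    [1,0,0,0.002,0,0,0],
    [1,0,0,0.002,0,0,0],
    [1,0,0,0,0,0,0],
    [1,0,0,0,0,0,0]
  ]
}}

```text
time_s: 34.25
tool_pos: [0.6087, -0.209, 0.2938]
tool_rot: [180.0, 0.0, -22.5]
force: [-0.8, 0.5, -2.8]
grip_width: 0.0156
```

>>> {"api": "jog_arm", "payload": {
  "rows": [
    [1,0,0,0.0015,0,0,0],
    [1,0,0,0.001,0,0,0],
    [1,0,0,0.001,0,0,0],
    [1,0,0,0,0,0,0]
  ]
}}

```text
time_s: 34.58
tool_pos: [0.6087, -0.2089, 0.2902]
tool_rot: [180.0, 0.0, -22.5]
force: [0.1, -0.2, -2.5]
grip_width: 0.016
```

>>> {"api": "jog_arm", "payload": {
  "rows": [
    [1,0,0,0.0006,0,0,0],
    [1,0,0,0.0005,0,0,0],
    [1,0,0,0,0,0,0]
  ]
}}

```text
time_s: 34.83
tool_pos: [0.6087, -0.2089, 0.2892]
tool_rot: [180.0, 0.0, -22.5]
force: [0.4, -0.3, -2.2]
grip_width: 0.0158
```

>>> {"api": "jog_arm", "payload": {
  "rows": [
    [1,0,0,0.0006,0,0,0],
    [1,0,0,0,0,0,0],
    [1,0,0,0,0,0,0]
  ]
}}

```text
time_s: 35.08
tool_pos: [0.6088, -0.2089, 0.2888]
tool_rot: [180.0, -0.0, -22.5]
force: [-0.1, 0.2, -2.6]
grip_width: 0.0156
```

>>> {"api": "jog_arm", "payload": {
  "rows": [
    [1,0,0,0.0006,0,0,0],
    [1,0,0,0,0,0,0],
    [1,0,0,0,0,0,0]
  ]
}}

```text
time_s: 35.33
tool_pos: [0.6088, -0.2089, 0.2886]
tool_rot: [180.0, -0.0, -22.5]
force: [-1.8, 0.1, 0.4]
grip_width: 0.0157
```

>>> {"api": "jog_arm", "payload": {
  "rows": [
    [1,0,0,0.0006,0,0,0],
    [1,0,0,0,0,0,0],
    [1,0,0,0,0,0,0]
  ]
}}

```text
time_s: 35.58
tool_pos: [0.6088, -0.2089, 0.2884]
tool_rot: [180.0, -0.0, -22.5]
force: [-2.8, -0.1, 6.0]
grip_width: 0.0157
```

>>> {"api": "jog_arm", "payload": {
  "rows": [
    [1,0,0,0,0,0,0],
    [1,0,0,0,0,0,0],
    [1,0,0,0,0,0,0],
    [1,0,0,0,0,0,0],
    [1,0,0,0,0,0,2],
    [1,0,0,0,0,0,3],
    [1,0,0,0,0,0,3],
    [1,0,0,0,0,0,3],
    [1,0,0,0,0,0,3],
    [1,0,0,0,0,0,0]
  ]
}}

```text
time_s: 36.42
tool_pos: [0.6085, -0.2079, 0.2884]
tool_rot: [180.0, 0.1, -36.6]
force: [-4.5, 1.5, 7.3]
grip_width: 0.0158
```

```bash
python3 st.py; python3 hand.py
```

```text
36.4167 [ 0.6085 -0.2079  0.2884] [ 1.7998e+02  1.0000e-01 -3.6570e+01] F [-4.53  1.46  7.3 ] M [0.66 1.09 0.18] 0.0158
tab n 276 [-0.0044 -0.0347  0.1888] [ 0.0045 -0.026   0.1953] x mid 5.321874622482677e-05
drum top n 1086 [-0.0226 -0.0337] [ 0.0233 -0.005 ]
```

>>> {"api": "jog_arm", "payload": {
  "rows": [
    [1,0,0,0,0,0,3],
    [1,0,0,0,0,0,3],
    [1,0,0,0,0,0,3],
    [1,0,0,0,0,0,3],
    [1,0,0,0,0,0,3],
    [1,0,0,0,0,0,3],
    [1,0,0,0,0,0,2],
    [1,0,0,0,0,0,2],
    [1,0,0,0,0,0,0]
  ]
}}

```text
time_s: 37.22
tool_pos: [0.609, -0.2073, 0.2882]
tool_rot: [-179.9, 0.1, -58.5]
force: [-2.4, 2.6, 4.8]
grip_width: 0.0157
```

>>> {"api": "jog_arm", "payload": {
  "rows": [
    [1,0,0,0.0002,0,0,1.5],
    [1,0,0,0,0,0,1.5],
    [1,0,0,0,0,0,0],
    [1,0,0,0,0,0,0]
  ]
}}

```text
time_s: 37.55
tool_pos: [0.6092, -0.2078, 0.2876]
tool_rot: [-179.9, 0.0, -61.4]
force: [-0.9, 2.3, 3.6]
grip_width: 0.0156
```

>>> {"api": "jog_arm", "payload": {
  "rows": [
    [1,0,0,0,0,0,1.5],
    [1,0,0,0,0,0,1.5],
    [1,0,0,0,0,0,0],
    [1,0,0,0,0,0,0]
  ]
}}

```text
time_s: 37.88
tool_pos: [0.6087, -0.2094, 0.2867]
tool_rot: [180.0, -0.0, -64.5]
force: [1.0, -0.9, -2.5]
grip_width: 0.0155
```

>>> {"api": "jog_arm", "payload": {
  "rows": [
    [1,0,0,0,0,0,1.5],
    [1,0,0,0,0,0,1.5],
    [1,0,0,0.0006,0,0,0],
    [1,0,0,0.0006,0,0,0],
    [1,0,0,0,0,0,0]
  ]
}}

```text
time_s: 38.3
tool_pos: [0.6085, -0.2091, 0.2858]
tool_rot: [180.0, 0.0, -67.5]
force: [0.4, 0.5, -2.1]
grip_width: 0.0163
```

>>> {"api": "jog_arm", "payload": {
  "rows": [
    [1,0,0,0.0008,0,0,0],
    [1,0,0,0.0008,0,0,0],
    [1,0,0,0,0,0,0],
    [1,0,0,0,0,0,0]
  ]
}}

```text
time_s: 38.63
tool_pos: [0.6087, -0.2089, 0.2844]
tool_rot: [180.0, 0.0, -67.5]
force: [0.1, -0.6, -2.3]
grip_width: 0.0156
```

Dropping freely with no contact force. The home position is at TCP z ≈ 0.2768.

>>> {"api": "jog_arm", "payload": {
  "rows": [
    [1,0,0,0.0012,0,0,0],
    [1,0,0,0.0012,0,0,0],
    [1,0,0,0.0012,0,0,0],
    [1,0,0,0,0,0,0],
    [1,0,0,0,0,0,0]
  ]
}}

```text
time_s: 39.05
tool_pos: [0.6087, -0.2089, 0.2808]
tool_rot: [180.0, 0.0, -67.5]
force: [-0.4, -0.0, -2.5]
grip_width: 0.016
```

>>> {"api": "jog_arm", "payload": {
  "rows": [
    [1,0,0,0.001,0,0,0],
    [1,0,0,0.001,0,0,0],
    [1,0,0,0.001,0,0,0],
    [1,0,0,0,0,0,0],
    [1,0,0,0,0,0,0]
  ]
}}

```text
time_s: 39.47
tool_pos: [0.6087, -0.2089, 0.2778]
tool_rot: [180.0, 0.0, -67.5]
force: [0.8, 0.9, -3.2]
grip_width: 0.016
```

>>> {"api": "jog_arm", "payload": {
  "rows": [
    [1,0,0,0.0006,0,0,0],
    [1,0,0,0.0005,0,0,0],
    [1,0,0,0,0,0,0]
  ]
}}

```text
time_s: 39.72
tool_pos: [0.6087, -0.2089, 0.2767]
tool_rot: [180.0, -0.0, -67.5]
force: [0.7, -0.4, -2.7]
grip_width: 0.0158
```

>>> {"api": "jog_arm", "payload": {
  "rows": [
    [1,0,0,0.0006,0,0,0],
    [1,0,0,0,0,0,0],
    [1,0,0,0,0,0,0],
    [1,0,0,0.0004,0,0,0],
    [1,0,0,0,0,0,0],
    [1,0,0,0,0,0,0]
  ]
}}

```text
time_s: 40.22
tool_pos: [0.6088, -0.2088, 0.2767]
tool_rot: [-180.0, -0.0, -67.5]
force: [-3.1, 0.5, 5.8]
grip_width: 0.0155
```

Contact with the floor came at the expected height. I'll release, rise, shift and look.

>>> {"api": "jog_arm", "payload": {
  "rows": [
    [0.6,0,0,-0.0005,0,0,0],
    [0.6,0,0,0,0,0,0],
    [0.6,0,0,0,0,0,0],
    [0.6,0,0,0,0,0,0],
    [0.6,0,0,-0.015,0,0,0],
    [0.6,0,0,-0.03,0,0,0],
    [0.6,0,0,-0.03,0,0,0],
    [0.6,0,0,-0.03,0,0,0],
    [0.6,0,0.02,-0.02,0,0,0],
    [0.6,0,0.02,0,0,0,0],
    [0.6,0,0.02,0,0,0,0],
    [0.6,0,0,0,0,0,0]
  ]
}}

```text
time_s: 41.22
tool_pos: [0.5508, -0.2344, 0.4018]
tool_rot: [179.8, -0.1, -67.7]
force: [0.5, 0.1, -0.5]
grip_width: 0.035
```

```bash
sleep 0; python3 st.py
python3 - <<'E'
from h import *
p,im,d=shot("wrist","w10.png"); P=cloud(p,d)
t=P[np.hypot(P[:,0]-.6095,P[:,1]+.208)<.055]
s=slab(t,.115,.13);print('bar',rect(s),np.median(s[:,2]))
s=slab(t,.086,.095);print('drum top',circ(s),np.median(s[:,2]),len(s)); s=slab(t,.0725,.081);print('collar',circ(s))
t=P[np.hypot(P[:,0]-.585,P[:,1]+.093)<.06]; s=slab(t,.125,.16); print('ball',circ(s),s[:,2].max())
p,im,d=shot("top"); P=cloud(p,d); tops(P,[(.559,.2135),(.5626,.1586),(.5662,.1037)])
E
```

```text
41.2167 [ 0.5508 -0.2344  0.4018] [ 1.7984e+02 -1.3000e-01 -6.7730e+01] F [ 0.47  0.11 -0.49] M [-0.07 -0.   -0.  ] 0.035
bar [609.0, -208.5, 43.8, 15.5, 22.5] 0.12034341009132826
drum top [ 0.6142 -0.2067  0.0285] 0.09060590050405004 1294
collar [ 0.6098 -0.2079  0.0426]
ball [ 0.5781 -0.0938  0.0132] 0.14991008891280663
(0.559, 0.2135) 190 [0.5592 0.2069 0.028 ] [0.0621 0.0636]
(0.5626, 0.1586) 190 [0.5618 0.1587 0.0204] [0.062  0.0636]
(0.5662, 0.1037) 185 [0.567  0.098  0.0205] [0.0619 0.0638]
```

View pics/w10.png

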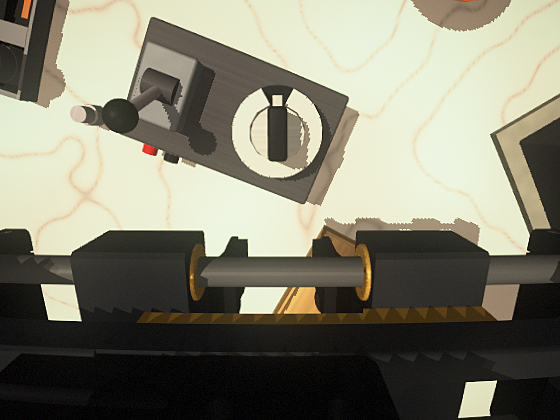

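The wrist view shows the plug seated at (133,277) with its key in the slot at (100,277). The bar top reads 0.1203 m (home) and its yaw 22.5°. The lever is off, with its ball at (115,120). Now I'll position closed fingers on the -x side of the ball.

>>> {"api": "jog_arm", "payload": {
  "rows": [
    [1,0,0,0,0,0,5.6],
    [1,0,0,0,0,0,5.6],
    [1,0,0,0,0,0,5.6],
    [1,0,0,0,0,0,5.6],
    [1,-0.028,0.003,0,0,0,0],
    [1,-0.028,0.003,0,0,0,0],
    [1,-0.028,0.003,0,0,0,0],
    [1,-0.028,0.003,0,0,0,0],
    [1,-0.028,0.003,0,0,0,0],
    [1,0,0,0,0,0,0],
    [1,0,0,0,0,0,0]
  ]
}}

```text
time_s: 42.23
tool_pos: [0.5387, -0.0887, 0.4014]
tool_rot: [-180.0, 0.0, -89.6]
force: [0.3, -0.3, -0.3]
grip_width: 0.0007
```

```bash
python3 st.py
python3 - <<'E'
from h import *
p,im,d=shot("scene","s11.png"); P=cloud(p,d); tops(P,[(.559,.2135),(.5626,.1586),(.5662,.1037)])
p,im,d=shot("top");P=cloud(p,d); 
for c in[(.559,.2135),(.5626,.1586),(.567,.098)]:
    t=P[np.hypot(P[:,0]-c[0],P[:,1]-c[1])<.026]; s=slab(t,.056,.075); print(circ(s)); A=np.c_[s[:,:2],np.ones(len(s))]; print('slopes',np.linalg.lstsq(A,s[:,2],rcond=None)[0][:2])
im=cv2.imread('pics/s11.png'); cv2.imwrite('pics/s11c.png',cv2.resize(im[190:350,80:430],None,fx=2.2,fy=2.2,interpolation=2))
E
```

```text
42.2333 [ 0.5387 -0.0887  0.4014] [-1.7996e+02  2.0000e-02 -8.9550e+01] F [ 0.3  -0.33 -0.27] M [-0.05  0.01  0.  ] 0.0007
(0.559, 0.2135) 203 [0.558  0.2075 0.0277] [0.0598 0.0621]
(0.5626, 0.1586) 213 [0.5664 0.1586 0.0229] [0.06   0.0624]
(0.5662, 0.1037) 231 [0.5669 0.1071 0.0315] [0.0596 0.0622]
[0.558  0.2157 0.0203]
slopes [0.04079023 0.02102314]
[0.5617 0.1587 0.0203]
slopes [0.03309    0.01064836]
[0.5665 0.0976 0.0202]
slopes [ 0.00773287 -0.01234062]
```

View pics/s11c.png

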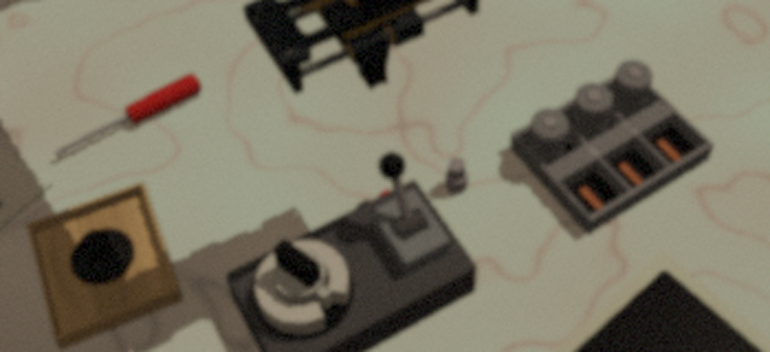

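The crop shows all three cells upright, the cap in the tray, the plug in the socket and the lever off. Next I'll lower the closed fingers beside the ball.

>>> {"api": "jog_arm", "payload": {
  "rows": [
    [1,0,0.002,0.025,0,0,0],
    [1,0,0,0.025,0,0,0],
    [1,0,0,0.025,0,0,0],
    [1,0,0,0.015,0,0,0],
    [1,0,0,0.0075,0,0,0],
    [1,0,0,0,0,0,0],
    [1,0,0,0,0,0,0],
    [1,0,0,0,0,0,0]
  ]
}}

```text
time_s: 43.0
tool_pos: [0.5368, -0.0923, 0.3051]
tool_rot: [-179.9, -0.0, -89.9]
force: [0.5, -0.2, 0.5]
grip_width: 0.0007
```

Now I'll push in +x (tool −y) towards TCP x ≈ 0.62.

>>> {"api": "jog_arm", "payload": {
  "rows": [
    [1,0,-0.01,0,0,0,0],
    [1,0,-0.01,0,0,0,0],
    [1,0,-0.01,0,0,0,0],
    [1,0,-0.01,0,0,0,0],
    [1,0,-0.01,0,0,0,0],
    [1,0,-0.01,0,0,0,0],
    [1,0,-0.01,0,0,0,0],
    [1,0,-0.005,0,0,0,0],
    [1,0,0,0,0,0,0]
  ]
}}

```text
time_s: 43.75
tool_pos: [0.6123, -0.0914, 0.3033]
tool_rot: [-180.0, 0.1, -89.9]
force: [-0.1, -0.6, 0.2]
grip_width: 0.0004
```

>>> {"api": "jog_arm", "payload": {
  "rows": [
    [1,0,-0.004,0,0,0,0],
    [1,0,-0.002,0,0,0,0],
    [1,0,0,0,0,0,0],
    [1,0,0,0,0,0,0]
  ]
}}

```text
time_s: 44.08
tool_pos: [0.617, -0.0917, 0.3039]
tool_rot: [-180.0, -0.0, -89.9]
force: [-0.6, 0.1, -0.3]
grip_width: 0.0005
```

>>> {"api": "jog_arm", "payload": {
  "rows": [
    [1,0,-0.002,0,0,0,0],
    [1,0,-0.001,0,0,0,0],
    [1,0,0,0,0,0,0],
    [1,0,0,0,0,0,0]
  ]
}}

```text
time_s: 44.42
tool_pos: [0.6192, -0.0917, 0.3037]
tool_rot: [179.8, -0.0, -89.9]
force: [-5.0, 0.3, 3.3]
grip_width: 0.0002
```

>>> {"api": "jog_arm", "payload": {
  "rows": [
    [1,0,-0.002,0,0,0,0],
    [1,0,0,0,0,0,0],
    [1,0,0,0,0,0,0]
  ]
}}

```text
time_s: 44.67
tool_pos: [0.6202, -0.0917, 0.3036]
tool_rot: [179.6, -0.0, -89.9]
force: [-10.2, 0.2, 5.3]
grip_width: 0.0005
```

```bash
python3 st.py
python3 - <<'E'
from h import *
p,im,d=shot("scene","s12.png"); 
for l in outline_of("scene","switch_tip")[:1]:
    P=cloud(p,d,l["pixels"]); s=slab(P,.115,.17); print(l["box"],np.round(np.median(s,0),4),circ(s),s[:,2].max())
E
```

```text
44.6667 [ 0.6202 -0.0917  0.3036] [ 1.7958e+02 -3.0000e-02 -8.9910e+01] F [-10.22   0.16   5.29] M [ 0.03  2.15 -0.06] 0.0005
[265.7, 281.5, 281.2, 295.9] [ 0.6456 -0.0943  0.1398] [ 0.6409 -0.0912  0.015 ] 0.1467189018572682
```

The force rose to 10 N at the expected end position, so the lever is on its stop. I'll back away, rise and check everything.

>>> {"api": "jog_arm", "payload": {
  "rows": [
    [1,0,0.01,0,0,0,0],
    [1,0,0.03,0,0,0,0],
    [1,0,0.03,-0.01,0,0,0],
    [1,0,0.02,-0.03,0,0,0],
    [1,0,0,-0.04,0,0,0],
    [1,0,0,-0.03,0,0,0],
    [1,0,0,0,0,0,0],
    [1,0,0,0,0,0,0],
    [1,0,0,0,0,0,0],
    [1,0,0,0,0,0,0]
  ]
}}

```text
time_s: 45.6
tool_pos: [0.5318, -0.0919, 0.4126]
tool_rot: [179.9, 0.0, -89.9]
force: [0.5, -0.3, 0.3]
grip_width: 0.0007
```

```bash
python3 st.py
python3 - <<'E'
from h import *
p,im,d=shot("wrist","w13.png"); P=cloud(p,d)
t=P[np.hypot(P[:,0]-.6425,P[:,1]+.093)<.05]; s=slab(t,.122,.16); print('ball',circ(s),s[:,2].max(),len(s))
t=P[np.hypot(P[:,0]-.6095,P[:,1]+.208)<.055]; s=slab(t,.115,.13);print('bar',rect(s) if len(s) else '',np.median(s[:,2]))
p,im,d=shot("scene","s13.png"); 
p,im,d=shot("top");P=cloud(p,d)
for c in[(.559,.2135),(.5626,.1586),(.567,.098)]:
    t=P[np.hypot(P[:,0]-c[0],P[:,1]-c[1])<.026]; print('cell',circ(slab(t,.056,.075)))
t=P[np.hypot(P[:,0]-.452,P[:,1]+.356)<.05]; print('cap',circ(slab(t,.045,.06)))
im=cv2.imread('pics/s13.png'); cv2.imwrite('pics/s13c.png',cv2.resize(im[150:350,80:430],None,fx=2.2,fy=2.2,interpolation=2))
E
```

```text
45.6 [ 0.5318 -0.0919  0.4126] [ 1.799e+02  3.000e-02 -8.988e+01] F [ 0.49 -0.33  0.32] M [0.03 0.08 0.04] 0.0007
ball [ 0.6417 -0.0925  0.013 ] 0.148757340116487 962
bar [608.9, -208.4, 44.1, 16.0, 21.9] 0.12036369039648026
cell [0.5578 0.2155 0.0201]
cell [0.5618 0.1586 0.0203]
cell [0.5667 0.0973 0.0203]
cap [ 0.4495 -0.3546  0.0122]
```

View pics/s13c.png

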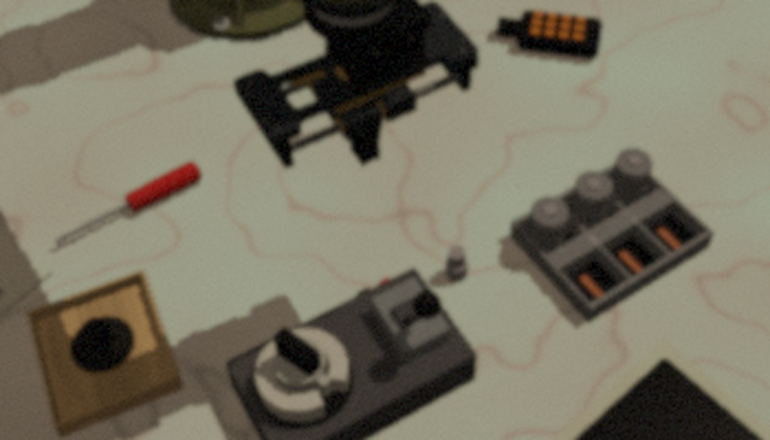

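The crop shows the lever thrown to the far side at (300,425), the plug seated, three cells upright and the cap in the tray. Everything measured agrees, so I'm handing in.

```bash
python3 -c "
from cell import env; print(env.sign_off())"
```

```text
the job is handed in; nothing more can be done
None
```

The job is done and handed in at about 46 s on the robot's clock; the sign-off reports no verdict.

- **Cap:** it is in the tray, less than 1 cm from the middle.
- **Cells:** three cells were present. They stand upright in bays 0 to 2, with tops at about 64 mm as expected.
- **Plug:** I rested it on the rim about 46° off the slot. I then turned it under about 8 to 10 N until the key dropped in. The bar top read 120.3 mm, which is home, about 1 mm off centre and about 1° off the slot.
- **Lever:** its ball position gives about 0.99 rad, and the push force rose to about 10 N at the stop.
- **Bystanders:** they appear unmoved in the last pictures; I did not measure them again.

One reading disagreed: the bay0 cell was set down within 1 mm of the bay centre but later read about 6 mm off. That is probably the random knock. It was still upright and inside the 12 mm limit, so I left it.

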